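# Drive the hinge pin out with the drift punch and catch it in the tray

## Task

Slide the blue tray snug up under the lower, outlet end of the sloping hinge barrel, against the jig. Then drive the pin right out of the barrel with the red punch, pushing steadily from the upper end along the bore without ramming the punch into the barrel, so that the pin drops into the tray; do not touch the pin with the fingers. Lay the punch back in its cradle, leave the pin in the tray under the barrel, and leave the case, the bottle and the green bin where they are.

Things in the scene. Friction and masses are not known exactly. Their poses are not given: they have to be found in the camera images.
- bore_in (a point): Centre of the upper, inlet mouth (for the punch) of the hinge barrel: a fixed dark steel tube on a green jig, outside diameter 27 mm, 50 mm long, straight through-bore of 11 mm (8-sided). Axes: +y along the bore from inlet to outlet, sloping down at 0.35 rad (20 degrees); x level. A brass cap reaches 20 mm off the axis on the barrel's upper side, 31 mm along; nothing else on the jig stands higher.
- bore_out (a point): Centre of the lower, outlet mouth of the bore, 50 mm along +y from bore_in, 76 mm above the bench; same axes. The middle of the bore is 85 mm above the bench. The pin comes out here towards +y.
- jig_face (a point): On the bench, at the foot of the flat upright outlet-side face of the jig's pedestal, right under the bore line. Axes: z up, +y level, out of the face, the way the bore points seen from above. Face 50 mm wide (x), 63 mm high; the foot (150 mm wide, 12 mm high) is flush with it. The outlet mouth overhangs it by 10 mm; the middle of the bore lies 13 mm behind it. Jig 33 mm deep.
- pin_center (a point): Centre of the loose steel pin, a plain rod 10 mm in diameter, 46 mm long along its own y. It starts lying in the bore, its rear end 6 to 14 mm inside the inlet mouth. A spring plunger 19 mm before the outlet grips it: it takes a steady 6 to 18 N to push until its rear end has passed the plunger; then it is loose and slides or tips out of the outlet (push on if not).
- tray_floor (a point): Centre of the inner floor (5 mm above the underside) of the loose blue catch tray, open on top, outside 110 mm (x) by 100 mm (y) by 32 mm high, walls 5 mm, 0.25 to 0.5 kg. Axes along its sides, z up. It starts on the bench beyond the outlet. With its -y side against the jig's outlet-side face this point is 50 mm in +y from jig_face.
- punch_center (a point): Centre of the loose punch's red square grip (16 x 16 mm section, 90 mm long along x; hold it here). Axes: +x towards the tip, z up at the start. A straight steel shank 8.5 mm in diameter and 75 mm long runs from the grip's +x end to the tip; at the other end is a 14 mm round head 20 mm long. 0.2 kg.
- punch_tip (a point): Centre of the flat tip of the punch's shank, 120 mm along +x from punch_center; same axes.
- cradle_seat (a point): Where punch_center lies when the punch rests in its fixed grey cradle, 30 mm above the bench; +x is where the tip points. Base 100 x 50 mm, 6 mm high. Two blocks centred at x = +34 and -34 mm (14 mm long, 42 mm wide) carry the grip in slots 24 mm wide, whose sides end 2 mm above the punch's axis. Between them 54 mm of grip is free to grasp from above, open down to the base.
- case_center (a point): Centre of a loose small-parts case, grey with a white lid, 100 x 150 x 50 mm (bystander).
- oiler_center (a point): Centre of a loose white oil bottle with a red cap, 44 mm in diameter, 110 mm high, standing (bystander).
- spares_center (a point): Centre of a loose green bin of spare pins, 80 x 110 x 40 mm (bystander).

How it is judged:
On the way, in this order (a step that is already met when the one before it is completed fails the run):
1. the tray has been slid under the outlet, with the pin still in the bore (x of tray_floor in the frame of jig_face between -0.035 and 0.035 m and y of tray_floor in the frame of jig_face between 0.035 and 0.065 m and angle between tray_floor's own z axis and vertical below 0.1 rad and height (world z) of tray_floor below 0.02 m and y of pin_center in the frame of bore_out between -0.035 and 0 m and z of pin_center in the frame of bore_out above -0.006 m), for 0.2 s.
2. the punch's tip is in the bore, pressing on the pin while it is still there (y of pin_center in the frame of bore_out between -0.035 and 0 m and z of pin_center in the frame of bore_out above -0.006 m and y of punch_tip in the frame of bore_in between 0.004 and 0.05 m and x of punch_tip in the frame of bore_in between -0.005 and 0.005 m and z of punch_tip in the frame of bore_in between -0.005 and 0.005 m and contact force between punch and pin above 1 N), for 0.1 s.
3. the pin has dropped into the tray under the outlet (x of pin_center in the frame of tray_floor between -0.052 and 0.052 m and y of pin_center in the frame of tray_floor between -0.047 and 0.047 m and z of pin_center in the frame of tray_floor between -0.002 and 0.027 m and x of tray_floor in the frame of jig_face between -0.035 and 0.035 m and y of tray_floor in the frame of jig_face between 0.035 and 0.065 m and angle between tray_floor's own z axis and vertical below 0.1 rad and height (world z) of tray_floor below 0.02 m), for 0.2 s.
At the end, for the whole second after the job is handed in: The pin lies inside the tray; the tray stands flat on the bench under the outlet (its centre within 35 mm sideways of the bore's line and 35 to 65 mm from the jig's outlet-side face; snug against it is 50 mm); the punch lies level in its cradle, its centre within 20 mm of the seat; all are at rest (all of step 3 and distance between punch_center and cradle_seat below 0.02 m and angle between punch_center's own z axis and vertical below 0.15 rad and linear speed of each of pin, punch, tray below 0.02 m/s); the robot touches nothing.
It fails at once if the fingers touch the pin (contact force between the fingers and pin above 0.3 N).
It fails at once if the punch is rammed into the barrel or jig (over 45 N) (contact force between punch and barrel above 45 N or contact force between punch and jig above 45 N).
It fails at once if the case is moved by more than 20 mm (distance of case_center from where it was at the start of the episode above 0.02 m).
It fails at once if the oil bottle is moved by more than 20 mm (distance of oiler_center from where it was at the start of the episode above 0.02 m).
It fails at once if the bin of spare pins is moved by more than 20 mm (distance of spares_center from where it was at the start of the episode above 0.02 m).
It also fails if it takes over 72 s, if anything falls off the work surface, if the arm or the gripper's body presses on something with over 40 N, if the wrist force passes 120 N, or if a joint passes its speed limit or range.

## Robot

A 6-joint arm with a two-finger parallel gripper is mounted at the origin on the work surface. World frame = base frame: x ahead of the robot, y to its left, z up, the work surface at z = 0. Lengths are in m, angles in rad, forces in N, time in s.
With the tool pointing down it reaches from about 0.225 to 0.875 m from the base axis. Payload 3.4 kg.
Tool frame: the origin (TCP) lies on the mounting face of the last link; the fingertips stand 173 mm ahead of it and the grasp point (between the pads) lies 155 mm ahead of it; y points along the fingers, x is the direction in which the jaws open and shut, and the axes are right-handed (so a half turn about y gives the same grasp; the last joint's range is limited). The gripper opens to 85 mm and grips with 20 to 120 N. Pads are 22 mm wide; open, the fingers measure 114 mm over their backs; the gripper's body (76 mm by 85 mm) begins 54 mm behind the grasp point. The pads swing forward as they close: fully open they stand 13 mm farther back than shut.
Start: joints at [-1.399, 0.276, 1.505, -0, 1.361, -0.121], TCP at [0.166, -0.551, 0.405] pointing down, gripper open.
Joint ranges: [-2.89, 2.89], [-0.75, 2.08], [0.22, 2.7], [-1.18, 4.32], [0.11, 2.71], [-2.7, 2.7]. Speed limits (rad/s): [2.57, 2.57, 3.14, 3.14, 3.14, 3.14].

## Interface

Orientations are given as a unit quaternion [w, x, y, z].
In Python, from rig import manip, vision, ticket gives the robot as it stands.
- The arm moves only by the tool arm_command, never from a script. Its argument "increments" is one flat list of numbers, 7 for each row, row after row: the turn, a rotation vector about the tool's x, y, z in rad, then the shift along the tool's x, y, z in cm, then the closure, from 0 (fully open) to 1 (shut). In form: [wx, wy, wz, tx, ty, tz, hand, wx, wy, wz, tx, ty, tz, hand, ...]. A call has 1 to 8 rows; each row shifts and turns the commanded pose from where the row before left it, along the tool's axes as they then stand; what a row does not reach is not made up. A row lasts 1/8 s, in which the tool goes at most 62.5 mm and 10.7 degrees, less where a joint would pass 70% of its speed; a pose out of reach is approached as far as the arm can. A call is refused whole if a number of a shift passes 6.25 or a number of a turn 0.188, either way. A call with a gripper value outside its range is refused whole. The fingers move at their own pace and stop on an object; "grip_force" is the grip in N (left out, the last holds). Time passes only in rows, so rows that do not move let the fingers close. It gives the time, the measured TCP pose, the force and the opening at its end, in the units of the state.
- manip.get_state(): the state, without advancing time (a new reading comes with each control period).
- vision.get_image(name): name is "scene" or "top" or "wrist"; returns the picture (400x640x3 uint8, red, green, blue); there is no depth.
- vision.camera_params(name): a dict with "vfov" (degrees; the focal length in pixels is half the picture's height over the tangent of half this angle, whatever the lens; pixels are square), "cx", "cy" (the principal point, pixels), "R" (3x3) and "t" (3): a world point X has camera coordinates R X + t. Camera axes: x right, y down, z forward; pixel columns grow to the right and rows downward; lengths in m; the calibration is good to about 2 mm. The wrist camera is an equidistant fisheye: a pixel r from the principal point sees the ray r / f radians off the axis. A picture is of the moment at which its call begins: read the wrist's pose just before it. camera_params takes no time and is no camera call; for the wrist camera it gives the pose at the moment of the call.
- ticket.sign_off(): hands the job in, once; it reports no verdict.
The state is a dict: "clock": time; "qpos": joint angles; "qd": joint speeds; "effort": joint torques, N m; "position": TCP position; "ee_rot": TCP orientation; "contact_force": force on the tool from outside, world axes, zero at the start; "moment": the same for the moment, N m; "width": finger opening in m.
Only numpy, scipy, OpenCV 4.12 (cv2) and the standard library are available. Lean on these libraries where they do the work, as an engineer would, in place of code of your own. Each camera call takes 0.05 s, during which the arm holds its last target.

## Working session

There is one attempt and no reset: what is moved stays moved. The work goes in short steps, Python scripts to look and compute and a tool call to move; the robot and the scene stay as the last step left them, time stands still between calls to the robot, and variables do not carry over. Pictures are saved under pics/ and viewed, and the job is handed in when it is done.

Besides the shell and the picture viewer there is one more tool, called after "Request:" by a JSON object that holds its "op" and its "data". arm_command: Moves the arm, as the interface text tells. Its arguments: {"type":"object","properties":{"increments":{"type":"array"},"grip_force":{"type":"number"}},"required":["increments"]}

```bash
ls; mkdir -p pics
python3 - <<'E'
from rig import manip, vision, ticket
import cv2
print(manip.get_state())
for n in ["scene","top","wrist"]:
    p=vision.camera_params(n); print(n,p)
    im=vision.get_image(n); cv2.imwrite(f"pics/{n}0.png",im[:,:,::-1])
E
```

```text
pics
{'clock': 0.0, 'qpos': array([-1.39898354e+00,  2.76615262e-01,  1.50616486e+00, -2.45693864e-05,
        1.36067807e+00, -1.20970615e-01]), 'qd': array([-0.00094939,  0.00116211, -0.00043483, -0.00052789, -0.00016638,
        0.00056993]), 'effort': array([ 1.89547507e-03, -4.16767681e+01, -2.45807236e+01,  4.82751511e-04,
        1.10725666e-02, -1.01765184e-05]), 'position': array([ 0.16592517, -0.5503156 ,  0.4038152 ]), 'ee_rot': array([ 0.56803568, -0.56713924,  0.42219953, -0.42123165]), 'contact_force': array([-0.12323285, -0.23485433, -0.23622321]), 'moment': array([ 0.03205826, -0.01929574, -0.01399317]), 'width': 0.08548388054470471}
scene {'vfov': 51.774008135623475, 'cx': 320.74475750510607, 'cy': 202.76356064246085, 'R': array([[-0.87041095,  0.49221902, -0.01025756],
       [ 0.32379799,  0.55664194, -0.76505203],
       [-0.37086337, -0.66923104, -0.64388677]]), 't': array([ 0.5754092 , -0.08415849,  1.02212948])}
top {'vfov': 52.54991804135854, 'cx': 319.7492546438816, 'cy': 203.87946735800486, 'R': array([[ 0.00608362, -0.99979962,  0.01907139],
       [-0.98976614, -0.00873947, -0.14243104],
       [ 0.14256917, -0.01800972, -0.98962098]]), 't': array([-0.09144517,  0.60528684,  0.93844885])}
wrist {'vfov': 65.70646984690485, 'cx': 316.87170471342364, 'cy': 196.05766341152759, 'R': array([[ 0.28903812, -0.95731497, -0.00223819],
       [-0.9066286 , -0.27448378,  0.32044226],
       [-0.30737852, -0.09059082, -0.94726541]]), 't': array([-0.57331931, -0.04278467,  0.38066158])}
```

View pics/scene0.png

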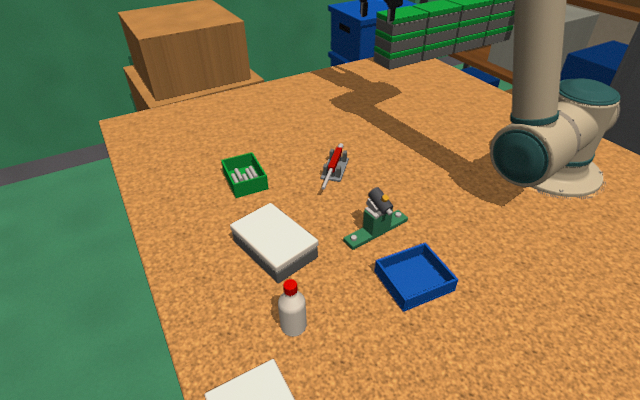

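View pics/top0.png

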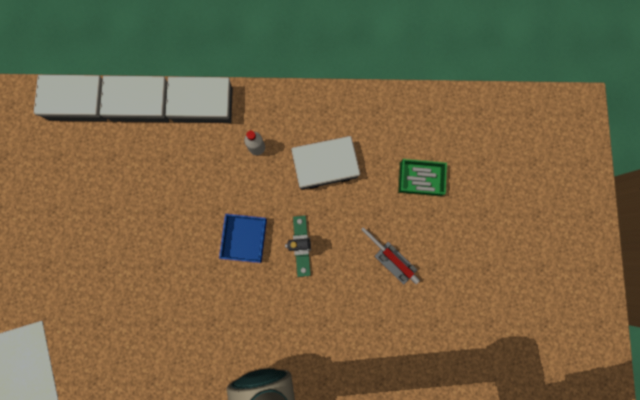

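View pics/wrist0.png

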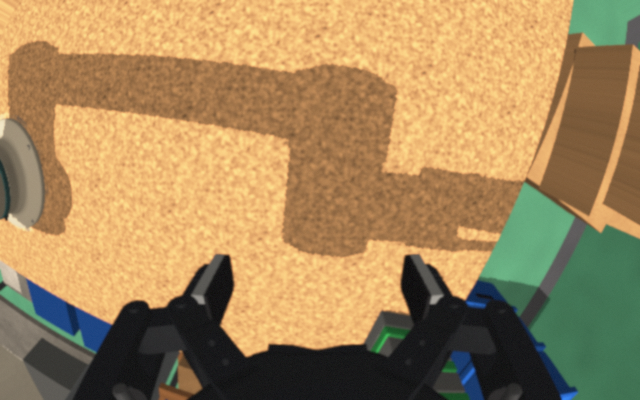

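The scene view shows the blue tray (415,275), jig (375,215), punch in cradle (335,162), case, bottle and green bin. In the top view the tray is at (243,238), jig (301,245), punch tip (366,231) and head (418,280). I'll zoom in on those.

Run:
```python
import cv2
im=cv2.imread("pics/top0.png")
cv2.imwrite("pics/topc1.png",cv2.resize(im[200:290,210:320],None,fx=7,fy=6.5,interpolation=cv2.INTER_CUBIC)[:585] if 0 else cv2.resize(im[205:285,215:325],None,fx=7,fy=7,interpolation=cv2.INTER_CUBIC))
cv2.imwrite("pics/topc2.png",cv2.resize(im[220:290,355:430],None,fx=8,fy=8,interpolation=cv2.INTER_CUBIC))
im=cv2.imread("pics/scene0.png")
cv2.imwrite("pics/scc1.png",cv2.resize(im[180:310,335:465],None,fx=4.5,fy=4.5,interpolation=cv2.INTER_CUBIC))
```

```text
(no output)
```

View pics/topc1.png

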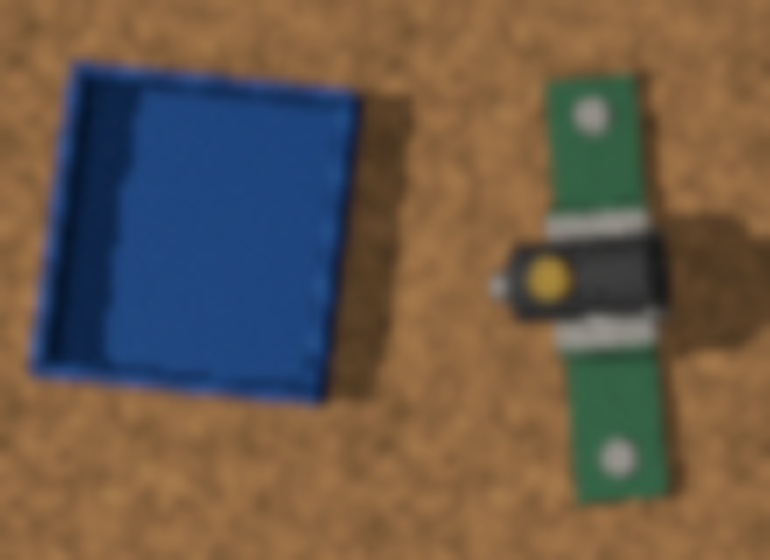

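View pics/topc2.png

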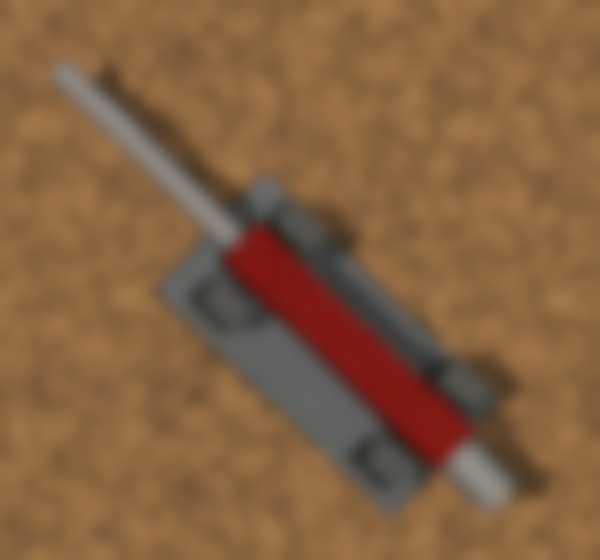

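View pics/scc1.png

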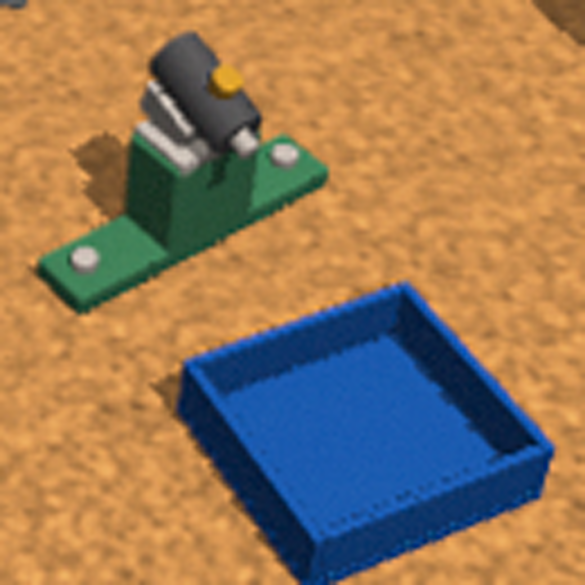

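```bash
cat > h.py <<'E'
import numpy as np, cv2
from scipy.optimize import least_squares
from scipy.spatial.transform import Rotation as Ro
def f_of(P): return 200/np.tan(np.radians(P['vfov'])/2)
def proj(P,X,fish=False):
    X=np.atleast_2d(X); c=X@np.array(P['R']).T+np.array(P['t']); f=f_of(P)
    if fish:
        r=np.hypot(c[:,0],c[:,1]); th=np.arctan2(r,c[:,2]); s=f*th/np.maximum(r,1e-9)
    else: s=f/c[:,2]
    return np.c_[P['cx']+s*c[:,0],P['cy']+s*c[:,1]]
def ray(P,px,fish=False):
    d=(np.array(px,float)-[P['cx'],P['cy']])/f_of(P)
    if fish:
        th=np.hypot(*d); v=np.r_[d*np.sin(th)/max(th,1e-9),np.cos(th)]
    else: v=np.r_[d,1]
    R=np.array(P['R']); return -R.T@np.array(P['t']), R.T@v
def atz(P,px,z,fish=False):
    o,v=ray(P,px,fish); return o+v*(z-o[2])/v[2]
def crop(x,y,s,ox,oy): return ((x+.5)/s-.5+ox,(y+.5)/s-.5+oy)
def ypose(p): # x,y,yaw -> function
    c,s=np.cos(p[2]),np.sin(p[2])
    return np.array([[c,-s,0],[s,c,0],[0,0,1]])
E
python3 - <<'E'
from rig import vision
from h import *
T=vision.camera_params("top"); S=vision.camera_params("scene")
c1=lambda x,y:crop(x,y,7,215,205); c2=lambda x,y:crop(x,y,8,355,220); s1=lambda x,y:crop(x,y,4.5,335,180)
print("jigfoot");J=[atz(T,c1(*p),.012) for p in [(547,78),(636,75),(668,495),(580,502)]]; print(np.round(J,4))
for p in [(38,265),(82,300),(327,172)]: print(np.round(atz(S,s1(*p),.012),4))
print("tray");
for p in [(75,62),(358,93),(322,404),(33,375)]: print(np.round(atz(T,c1(*p),.032),4))
for p in [(185,365),(405,285),(552,450),(315,543)]: print(np.round(atz(S,s1(*p),.032),4))
print("punch");
for p in [(62,70),(245,243),(452,452),(495,498)]: print(np.round(atz(T,c2(*p),.03),4))
print("cap, bottle,case,bin")
print(np.round(atz(T,c1(548,280),.10),4))
for p,z in [((254,135),.11),((293,150),.05),((352,138),.05),((359,177),.05),((299,187),.05),((402,161),.04),((446,162),.04),((446,194),.04),((399,193),.04)]: print(p,np.round(atz(T,p,z),4))
E
```

```text
jigfoot
[[ 0.5802 -0.0203  0.012 ]
 [ 0.5815 -0.052   0.012 ]
 [ 0.4342 -0.0648  0.012 ]
 [ 0.4316 -0.0341  0.012 ]]
[ 0.5848 -0.0437  0.012 ]
[ 0.5795 -0.0158  0.012 ]
[ 0.4348 -0.028   0.012 ]
tray
[0.5822 0.1429 0.032 ]
[0.5721 0.0444 0.032 ]
[0.4649 0.054  0.032 ]
[0.4741 0.153  0.032 ]
[0.5743 0.0516 0.032 ]
[0.4674 0.0612 0.032 ]
[0.4768 0.1585 0.032 ]
[0.5836 0.1475 0.032 ]
punch
[ 0.5486 -0.1916  0.03  ]
[ 0.4964 -0.2468  0.03  ]
[ 0.4342 -0.3083  0.03  ]
[ 0.4207 -0.321   0.03  ]
cap, bottle,case,bin
[ 0.5048 -0.0259  0.1   ]
(254, 135) [0.7559 0.0672 0.11  ]
(293, 150) [ 0.7382 -0.0203  0.05  ]
(352, 138) [ 0.7704 -0.1656  0.05  ]
(359, 177) [ 0.6722 -0.1822  0.05  ]
(299, 187) [ 0.646  -0.0363  0.05  ]
(402, 161) [ 0.716  -0.2907  0.04  ]
(446, 162) [ 0.7146 -0.4005  0.04  ]
(446, 194) [ 0.6338 -0.3974  0.04  ]
(399, 193) [ 0.6353 -0.2814  0.04  ]
```

```bash
cat >> h.py <<'E'
def q2R(q): return Ro.from_quat([q[1],q[2],q[3],q[0]]).as_matrix()
def delta(p0,R0,p1,R1):
    """single total increment: tool-frame shift(cm) from current tool axes, and rotvec"""
    return Ro.from_matrix(R0.T@R1).as_rotvec(), R0.T@(np.array(p1)-p0)*100
E
python3 - <<'E'
from rig import manip,vision
from h import *
s=manip.get_state(); R=q2R(s['ee_rot']); print(np.round(R,3))
W=vision.camera_params("wrist"); Rc=np.array(W['R']); C=-Rc.T@np.array(W['t'])
print("cam in tool", np.round(R.T@(C-s['position']),4)); print(np.round(Rc@R,4))
E
```

```text
[[ 0.289 -0.     0.957]
 [-0.957  0.001  0.289]
 [-0.001 -1.     0.   ]]
cam in tool [-0.0006  0.0309  0.0817]
[[ 1.000e+00  5.000e-04  4.000e-04]
 [ 6.000e-04 -3.207e-01 -9.472e-01]
 [-3.000e-04  9.472e-01 -3.207e-01]]
```

```bash
cat >> h.py <<'E'
def toolR(zyaw,pitch=0.0):
    """tool y = approach. pitch>0: tool z (horizontal dir at yaw) tips down by pitch"""
    h=np.array([np.cos(zyaw),np.sin(zyaw),0]); u=np.array([0,0,1.])
    z=h*np.cos(pitch)-u*np.sin(pitch); y=-h*np.sin(pitch)-u*np.cos(pitch)
    return np.c_[np.cross(y,z),y,z]
def plan(p1,R1,s=None,mm=55):
    if s is None:
        from rig import manip; s=manip.get_state()
    R0=q2R(s['ee_rot']); w=Ro.from_matrix(R0.T@R1).as_rotvec(); n=int(np.ceil(np.abs(w).max()/.18))
    d=R1.T@(np.array(p1)-s['position'])*100; m=int(np.ceil(np.linalg.norm(d)*10/mm))
    print("turn total",np.round(w,4),"rows",n,"each",np.round(w/max(n,1),4)); print("shift(after turn) total cm",np.round(d,2),"rows",m,"each",np.round(d/max(m,1),3))
E
python3 - <<'E'
from h import *
plan([.52,.06,.36],toolR(-.09))
E
```

```text
turn total [ 1.000e-04  3.828e-01 -1.500e-03] rows 3 each [ 0.      0.1276 -0.0005]
shift(after turn) total cm [-63.97   4.4   29.78] rows 13 each [-4.921  0.339  2.291]
```

Request:
{"op": "arm_command", "data": {"increments": [0,0.128,0,0,0,0,0,0,0.128,0,0,0,0,0,0,0.127,0,0,0,0,0,0,0,0,-4.92,0.34,2.29,0,0,0,0,-4.92,0.34,2.29,0,0,0,0,-4.92,0.34,2.29,0,0,0,0,-4.92,0.34,2.29,0,0,0,0,-4.92,0.34,2.29,0]}}

```text
clock: 1.15
position: [0.3027, -0.3142, 0.3875]
ee_rot: [-0.477, 0.477, -0.522, 0.522]
contact_force: [0.5, 0.6, 0.6]
width: 0.0854
```

Request:
{"op": "arm_command", "data": {"increments": [0,0,0,-4.92,0.34,2.29,0,0,0,0,-4.92,0.34,2.29,0,0,0,0,-4.92,0.34,2.29,0,0,0,0,-4.92,0.34,2.29,0,0,0,0,-4.92,0.34,2.29,0,0,0,0,-4.92,0.34,2.29,0,0,0,0,-4.92,0.34,2.29,0,0,0,0,-4.92,0.34,2.29,0]}}

```text
clock: 2.15
position: [0.5207, 0.0614, 0.3602]
ee_rot: [-0.477, 0.477, -0.522, 0.522]
contact_force: [0.2, -1.1, 0.3]
width: 0.0854
```

```bash
cat >> h.py <<'E'
def snap(name,cam="wrist"):
    from rig import manip,vision
    import json
    s=manip.get_state(); P=vision.camera_params(cam); im=vision.get_image(cam)[:,:,::-1]
    cv2.imwrite(f"pics/{name}.png",im)
    json.dump({k:np.array(v).tolist() for k,v in list(P.items())+[('position',s['position']),('ee_rot',s['ee_rot'])]},open(f"pics/{name}.json","w"))
    print(round(s['clock'],2),np.round(s['position'],4),np.round(s['contact_force'],2),round(s['width'],4), 'q',np.round(s['qpos'],2))
    return im,P
def load(name):
    import json
    return cv2.imread(f"pics/{name}.png"),json.load(open(f"pics/{name}.json"))
E
python3 - <<'E'
from h import *
snap("w1")
E
```

```text
2.15 [0.5207 0.0614 0.3602] [ 0.21 -1.12  0.27] 0.0854 q [-0.02  0.23  1.68 -0.    1.23  1.65]
```

View pics/w1.png

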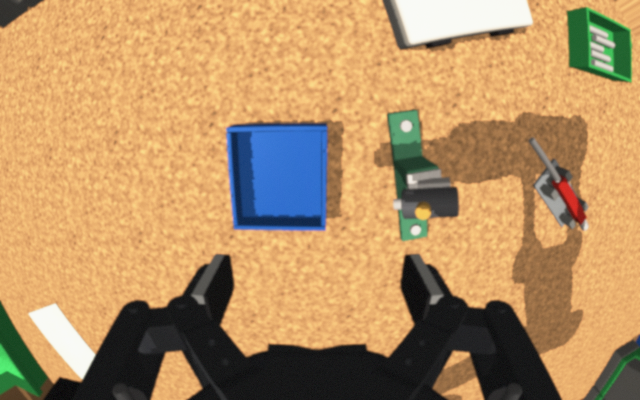

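The wrist view shows the tray rim corners at about (228,127), (327,124), (325,229) and (235,230). The jig foot is at (389,113), (415,110), (428,237) and (403,240), and the punch is on the right.

Run:
```python
import cv2
im=cv2.imread("pics/w1.png")
cv2.imwrite("pics/w1a.png",cv2.resize(im[110:245,215:345],None,fx=4.4,fy=4.4,interpolation=cv2.INTER_CUBIC))
cv2.imwrite("pics/w1b.png",cv2.resize(im[100:250,375:475],None,fx=4,fy=4,interpolation=cv2.INTER_CUBIC))
```

```text
(no output)
```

View pics/w1a.png

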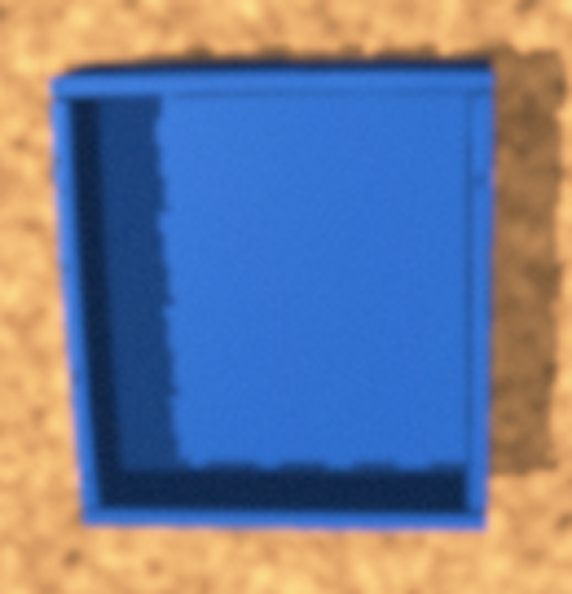

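View pics/w1b.png

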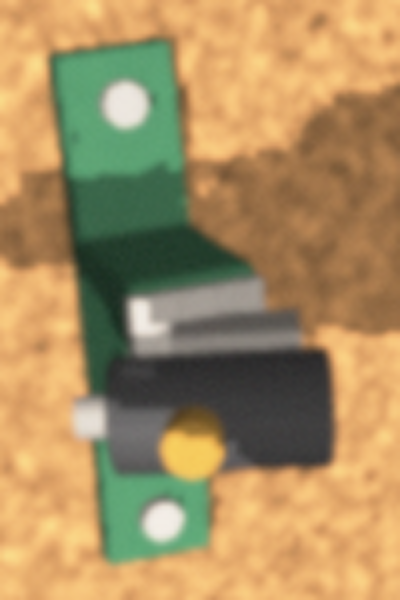

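```bash
cat > fit1.py <<'E'
from rig import vision
from h import *
T=vision.camera_params("top"); S=vision.camera_params("scene"); _,W=load("w1")
c1=lambda x,y:crop(x,y,7,215,205); s1=lambda x,y:crop(x,y,4.5,335,180)
wa=lambda x,y:crop(x,y,4.4,215,110); wb=lambda x,y:crop(x,y,4,375,100)
# tray corners local (x,y) z .032
c={'pp':(.055,.05),'pm':(.055,-.05),'mm':(-.055,-.05),'mp':(-.055,.05)}
def run(obs,loc,x0):
    def res(p):
        r=[]
        for P,fish,k,px in obs:
            l=np.array(loc[k]); X=ypose(p)@l+[p[0],p[1],0]
            r+=list((proj(P,X,fish)[0]-px))
        return np.array(r)
    for name,sel in [('all',obs),('W',[o for o in obs if o[1]]),('T',[o for o in obs if o[0] is T]),('S',[o for o in obs if o[0] is S])]:
        o2=obs; 
        def rs(p): 
            return np.concatenate([proj(P,ypose(p)@np.array(loc[k])+[p[0],p[1],0],f)[0]-px for P,f,k,px in sel])
        s=least_squares(rs,x0); print(name,np.round(s.x,4),"rms px",round(np.sqrt(np.mean(s.fun**2)),2))
loc={k:(*v,.032) for k,v in c.items()}
obs=[(W,True,'pp',wa(53,78)),(W,True,'pm',wa(492,66)),(W,True,'mm',wa(486,527)),(W,True,'mp',wa(86,521)),
 (T,False,'pp',c1(75,62)),(T,False,'pm',c1(358,93)),(T,False,'mm',c1(322,404)),(T,False,'mp',c1(33,375)),
 (S,False,'pm',s1(185,365)),(S,False,'mm',s1(405,285)),(S,False,'mp',s1(552,450)),(S,False,'pp',s1(315,543))]
print("tray");run(obs,loc,[.52,.1,-.09])
j={'pf':(.075,0,.012),'pb':(.075,-.033,.012),'mb':(-.075,-.033,.012),'mf':(-.075,0,.012)}
obs=[(W,True,'pf',wb(50,56)),(W,True,'pb',wb(172,40)),(W,True,'mb',wb(208,548)),(W,True,'mf',wb(107,562)),
 (T,False,'pf',c1(547,78)),(T,False,'pb',c1(636,75)),(T,False,'mb',c1(668,495)),(T,False,'mf',c1(580,502)),
 (S,False,'pb',s1(38,265)),(S,False,'pf',s1(82,300)),(S,False,'mf',s1(327,172))]
print("jig");run(obs,j,[.506,-.026,.09])
E
python3 fit1.py
```

```text
tray
all [ 0.5229  0.1018 -0.0929] rms px 1.08
W [ 0.5224  0.1019 -0.0916] rms px 0.85
T [ 0.5233  0.0986 -0.0939] rms px 0.31
S [ 0.5253  0.1043 -0.0972] rms px 0.71
jig
all [ 0.5043 -0.0234  0.0913] rms px 1.03
W [ 0.5038 -0.0231  0.0881] rms px 0.81
T [ 0.5054 -0.0264  0.0885] rms px 0.37
S [ 0.5067 -0.0211  0.1073] rms px 0.73
```

Run:
```python
from h import *
plan([.5268,.1492,.185],toolR(-.092))
```

```text
turn total [-0.0033  0.0042 -0.0067] rows 1 each [-0.0033  0.0042 -0.0067]
shift(after turn) total cm [-8.31 17.48 -0.44] rows 4 each [-2.077  4.369 -0.11 ]
```

Request:
{"op": "arm_command", "data": {"increments": [-0.003,0.004,-0.007,-4.2,2,-0.2,0,0,0,0,-4.1,4,-0.2,0,0,0,0,0,5.5,0,0,0,0,0,0,4.5,0,0,0,0,0,0,1.5,0,0,0,0,0,0,0,0,0]}}

```text
clock: 2.95
position: [0.5233, 0.1414, 0.1848]
ee_rot: [-0.473, 0.479, -0.522, 0.524]
contact_force: [1.5, 0.8, -0.8]
width: 0.0853
```

Run:
```python
from h import *
snap("w2")
plan([.5268,.1492,.185],toolR(-.092))
```

```text
2.95 [0.5233 0.1414 0.1848] [ 1.46  0.77 -0.81] 0.0853 q [ 0.14  0.44  1.87 -0.01  0.83  1.81]
turn total [ 0.0016 -0.0026  0.0068] rows 1 each [ 0.0016 -0.0026  0.0068]
shift(after turn) total cm [-0.8   0.1   0.22] rows 1 each [-0.799  0.1    0.22 ]
```

View pics/w2.png

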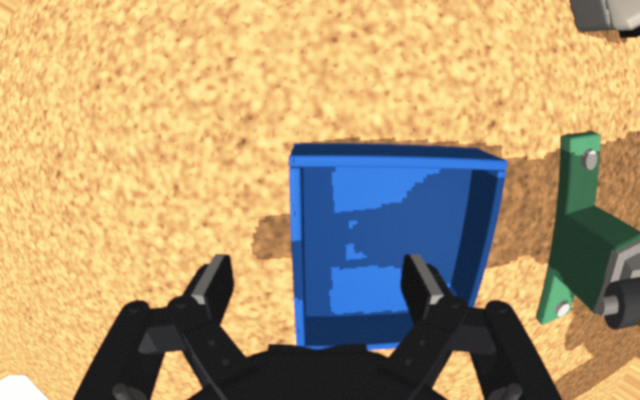

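The tray's far wall is at about x=297 between the fingers (231 and 403). I need a further 8 mm in -x, then close.

Request:
{"op": "arm_command", "data": {"increments": [0.001,-0.002,0.007,-0.8,0.05,0.2,0,0,0,0,0,0,0,0,0,0,0,0,0,0,1,0,0,0,0,0,0,1,0,0,0,0,0,0,1,0,0,0,0,0,0,1,0,0,0,0,0,0,1,0,0,0,0,0,0,1], "grip_force": 40}}

```text
clock: 4.0
position: [0.5259, 0.1493, 0.1847]
ee_rot: [0.476, -0.477, 0.523, -0.522]
contact_force: [0.1, -0.9, 1.9]
width: 0.0046
```

Run:
```python
from h import *
snap("w3")
# target: tray yaw .089, center 51mm from face
yaw=.089; J=np.array([.504,-.0232])
e=np.array([-np.sin(yaw),np.cos(yaw)])
g=J+e*(.0515+.0475)
print(g); plan([*g,.186],toolR(yaw),mm=40)
```

```text
4.0 [0.5259 0.1493 0.1847] [ 0.14 -0.86  1.93] 0.0046 q [0.15 0.45 1.86 0.   0.83 1.81]
[0.49520063 0.07540817]
turn total [ 0.0021 -0.1814 -0.    ] rows 2 each [ 0.001  -0.0907 -0.    ]
shift(after turn) total cm [ 7.09 -0.13 -3.71] rows 3 each [ 2.362 -0.044 -1.238]
```

View pics/w3.png

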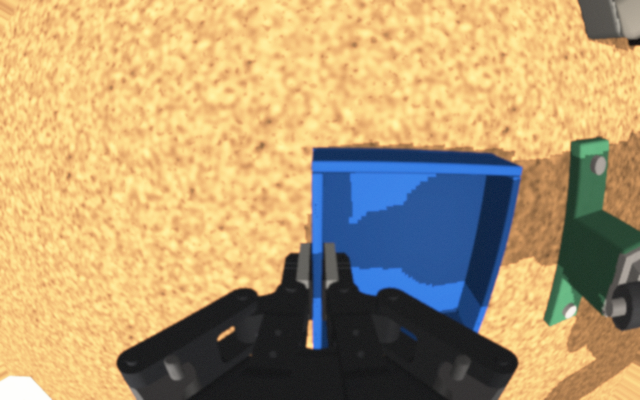

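Request:
{"op": "arm_command", "data": {"increments": [0,-0.06,0,0,0,0,1,0,-0.06,0,0,0,0,1,0,-0.061,0,0,0,0,1,0,0,0,1.8,0,-1.2,1,0,0,0,1.8,0,-1.2,1,0,0,0,1.8,0,-1.3,1,0,0,0,1.2,0,0,1,0,0,0,0,0,0,1]}}

```text
clock: 5.05
position: [0.4941, 0.0785, 0.1847]
ee_rot: [-0.52, 0.523, -0.478, 0.477]
contact_force: [-2.7, -4.2, 3.2]
width: 0.0041
```

Run:
```python
from h import *
snap("w4")
plan([.4952,.0754,.186],toolR(.089),mm=40)
```

```text
5.05 [0.4941 0.0785 0.1847] [-2.69 -4.24  3.22] 0.0041 q [ 0.02  0.4   1.97 -0.    0.78  1.5 ]
turn total [ 0.0044 -0.0007  0.0015] rows 1 each [ 0.0044 -0.0007  0.0015]
shift(after turn) total cm [ 0.36 -0.13  0.06] rows 1 each [ 0.362 -0.134  0.057]
```

View pics/w4.png

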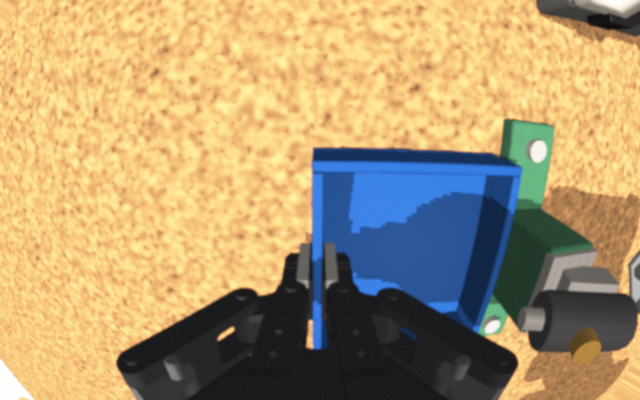

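Request:
{"op": "arm_command", "data": {"increments": [0,0,0,0.2,0,0,1,0,0,0,0.15,0,0,1,0,0,0,0,0,0,1]}}

```text
clock: 5.48
position: [0.4947, 0.0779, 0.1847]
ee_rot: [-0.521, 0.522, -0.479, 0.476]
contact_force: [-3.4, 3.2, 4.4]
width: 0.0039
```

Run:
```python
from h import *
im,P=snap("w5"); cv2.imwrite("pics/w5c.png",cv2.resize(im[100:350,300:640],None,fx=2.2,fy=2.2))
```

```text
5.47 [0.4947 0.0779 0.1847] [-3.38  3.25  4.43] 0.0039 q [0.02 0.4  1.96 0.   0.78 1.5 ]
```

View pics/w5c.png

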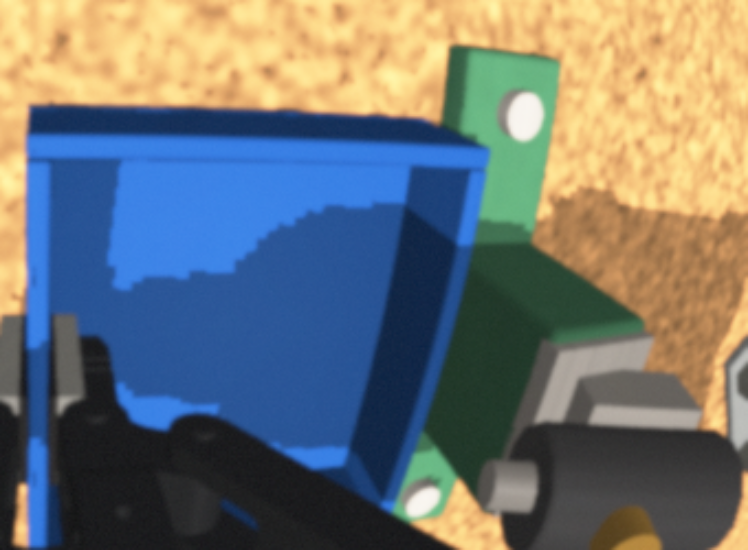

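Request:
{"op": "arm_command", "data": {"increments": [0,0,0,0.25,0,0,1,0,0,0,0,0,0,1]}}

```text
clock: 5.78
position: [0.4956, 0.0751, 0.1847]
ee_rot: [-0.522, 0.522, -0.478, 0.477]
contact_force: [-2.1, 4.3, 2.2]
width: 0.0038
```

Request:
{"op": "arm_command", "data": {"increments": [0,0,0,0.2,0,0,1,0,0,0,0,0,0,1]}}

```text
clock: 6.02
position: [0.496, 0.0727, 0.1847]
ee_rot: [-0.522, 0.522, -0.478, 0.477]
contact_force: [-1.9, 5.4, 1.7]
width: 0.0039
```

Request:
{"op": "arm_command", "data": {"increments": [0,0,0,0.2,0,0,1,0,0,0,0,0,0,1]}}

```text
clock: 6.28
position: [0.4959, 0.0721, 0.1847]
ee_rot: [0.522, -0.52, 0.479, -0.476]
contact_force: [-1.2, 13.7, 3.3]
width: 0.0039
```

Run:
```python
from h import *
im,P=snap("w6"); cv2.imwrite("pics/w6c.png",cv2.resize(im[100:350,300:640],None,fx=2.2,fy=2.2))
```

```text
6.28 [0.4959 0.0721 0.1847] [-1.21 13.74  3.26] 0.0039 q [0.   0.4  1.96 0.01 0.78 1.48]
```

View pics/w6c.png

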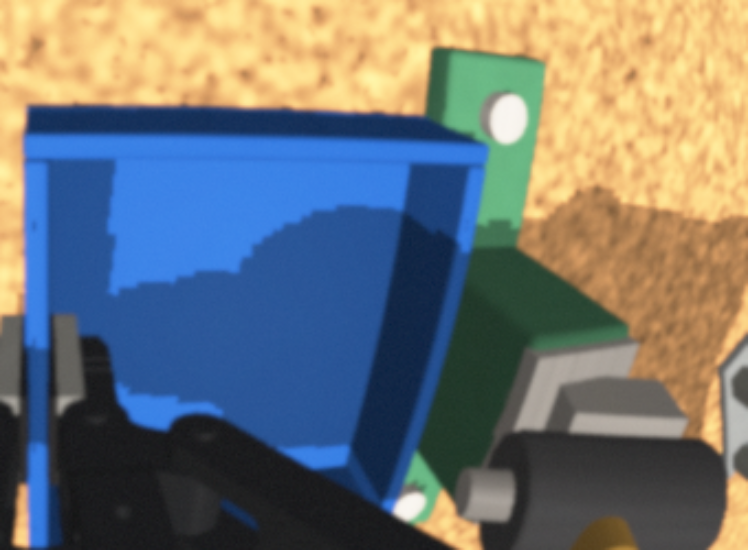

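The tray is snug against the jig: 14 N on contact. Next I release and lift.

Request:
{"op": "arm_command", "data": {"increments": [0,0,0,-0.15,0,0,1,0,0,0,0,0,0,0,0,0,0,0,0,0,0,0,0,0,0,0,0,0,0,0,0,0,0,0,0,0,0,0,0,-2.5,0,0,0,0,0,0,-5,0,0,0,0,0,0,-5,0,0]}}

```text
clock: 7.32
position: [0.4957, 0.0717, 0.3107]
ee_rot: [-0.521, 0.522, -0.478, 0.477]
contact_force: [0.6, 0.6, 0.1]
width: 0.0853
```

Run:
```python
from h import *
im,P=snap("w7")
# view pose from inlet side: tool yaw 0.79
plan([.44,-.16,.26],toolR(.79))
```

```text
7.33 [0.4957 0.0717 0.3107] [0.61 0.56 0.12] 0.0853 q [ 0.    0.24  1.81 -0.    1.1   1.49]
turn total [-0.0093 -0.7011  0.0044] rows 4 each [-0.0023 -0.1753  0.0011]
shift(after turn) total cm [ 12.2    5.74 -20.54] rows 5 each [ 2.441  1.148 -4.109]
```

View pics/w7.png

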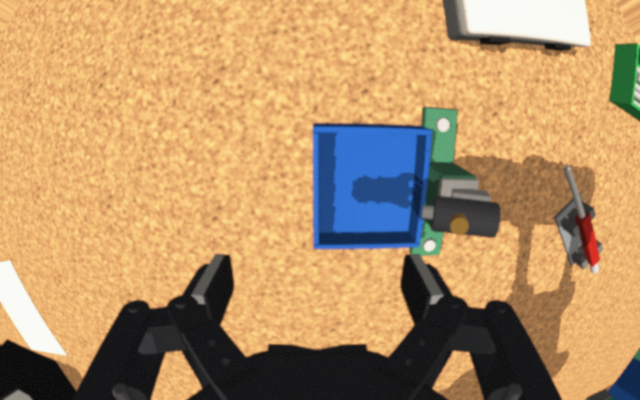

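Run:
```python
from h import *
plan([.452,-.258,.31],toolR(.79))
```

```text
turn total [-0.0093 -0.7011  0.0044] rows 4 each [-0.0023 -0.1753  0.0011]
shift(after turn) total cm [ 19.96   0.74 -26.66] rows 7 each [ 2.851  0.106 -3.809]
```

Request:
{"op": "arm_command", "data": {"increments": [0,-0.175,0,0,0,0,0,0,-0.175,0,0,0,0,0,0,-0.175,0,0,0,0,0,0,-0.176,0,0,0,0,0,0,0,0,3.33,0,-4.45,0,0,0,0,3.33,0,-4.45,0,0,0,0,3.33,0,-4.45,0,0,0,0,3.33,0,-4.45,0]}}

```text
clock: 8.38
position: [0.4647, -0.15, 0.3097]
ee_rot: [-0.654, 0.654, -0.269, 0.269]
contact_force: [2.6, -0.4, -0.1]
width: 0.0855
```

Request:
{"op": "arm_command", "data": {"increments": [0,0,0,3.33,0,-4.45,0,0,0,0,3.33,2,-4.45,0,0,0,0,0,3,0,0,0,0,0,0,0,0,0,0,0,0,0,0,0,0]}}

```text
clock: 9.0
position: [0.45, -0.2582, 0.2603]
ee_rot: [-0.654, 0.654, -0.269, 0.269]
contact_force: [0.9, -0.2, 0.1]
width: 0.0855
```

Run:
```python
from h import *
im,P=snap("w8")
```

```text
9.0 [ 0.45   -0.2582  0.2603] [ 0.88 -0.18  0.12] 0.0855 q [-0.65  0.32  1.84 -0.    0.99  0.13]
```

View pics/w8.png

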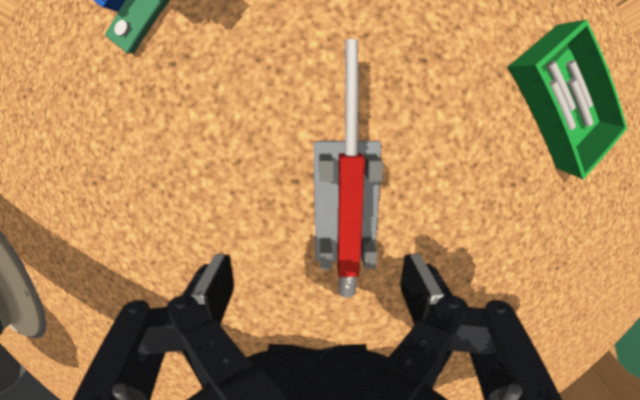

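The punch is almost aligned with tool z. Its tip is at (351,40), the grip runs from (351,155) to (347,274), and the cradle sits around it.

Run:
```python
from h import *
im,P=load("w8")
cv2.imwrite("pics/w8c.png",cv2.resize(im[30:305,295:400],None,fx=2.1*2,fy=2.1,interpolation=cv2.INTER_CUBIC))
for n,px in [("tip",(351,40)),("gf",(350.5,156)),("gr",(347.5,272)),("head",(347.5,294)),("cradle fl",(315,142)),("fr",(380,142))]:
    print(n,np.round(atz(P,px,.03 if n[0]!='c' else .006,True),4))
s=load("w8")[1]; 
a=atz(P,(351,40),.03,True);b=atz(P,(347.5,294),.03,True); print(np.arctan2(*(a-b)[1::-1]),np.linalg.norm(a-b))
```

```text
tip [ 0.5473 -0.1884  0.03  ]
gf [ 0.4944 -0.2428  0.03  ]
gr [ 0.4329 -0.3068  0.03  ]
head [ 0.4187 -0.3225  0.03  ]
cradle fl [ 0.4816 -0.2224  0.006 ]
fr [ 0.515  -0.2495  0.03  ]
0.8062440184595993 0.18576465215422697
```

View pics/w8c.png

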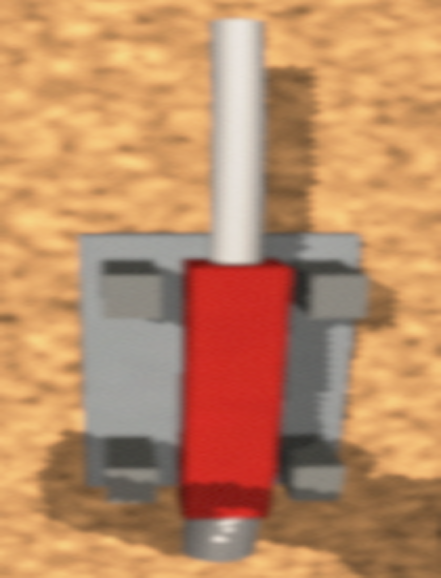

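Run:
```python
from h import *
plan([.4698,-.2692,.184],toolR(.806))
```

```text
turn total [ 0.0011 -0.0152  0.0003] rows 1 each [ 0.0011 -0.0152  0.0003]
shift(after turn) total cm [2.18 7.68 0.55] rows 2 each [1.091 3.838 0.277]
```

Request:
{"op": "arm_command", "data": {"increments": [0,-0.015,0,2.18,0,0.55,0,0,0,0,0,2,0,0,0,0,0,0,2,0,0,0,0,0,0,0,0,0]}}

```text
clock: 9.55
position: [0.4691, -0.2689, 0.2197]
ee_rot: [-0.656, 0.656, -0.265, 0.263]
contact_force: [0.5, 0.4, 0.3]
width: 0.0857
```

Run:
```python
from h import *
im,P=snap("w9")
plan([.4698,-.2692,.184],toolR(.806))
a=atz(P,(320,20),.03,True);
```

```text
9.55 [ 0.4691 -0.2689  0.2197] [0.5  0.44 0.33] 0.0857 q [-0.65  0.4   1.84 -0.    0.91  0.12]
turn total [ 0.0012  0.0001 -0.0008] rows 1 each [ 0.0012  0.0001 -0.0008]
shift(after turn) total cm [0.02 3.64 0.03] rows 1 each [0.021 3.645 0.033]
```

View pics/w9.png

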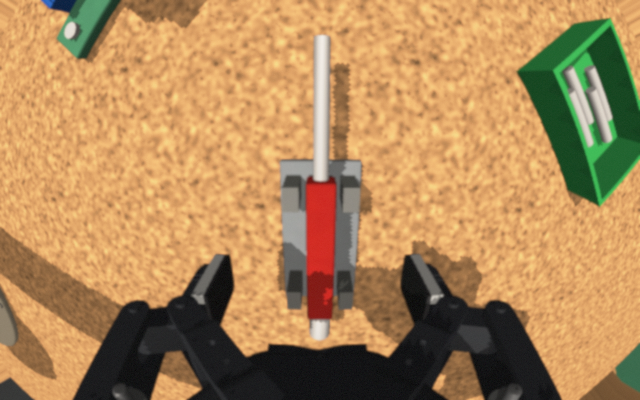

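The punch is centred between the fingers: axis at x≈320, finger midpoint about 318. I'll descend and grip.

Request:
{"op": "arm_command", "data": {"increments": [0,0,0,0,2,0,0,0,0,0,0,1.64,0,0,0,0,0,0,0,0,0,0,0,0,0,0,0,0.6,0,0,0,0,0,0,1,0,0,0,0,0,0,1,0,0,0,0,0,0,1,0,0,0,0,0,0,1], "grip_force": 100}}

```text
clock: 10.6
position: [0.4691, -0.2699, 0.1839]
ee_rot: [-0.656, 0.656, -0.265, 0.264]
contact_force: [-1.2, 0.9, 5.9]
width: 0.014
```

Run:
```python
from h import *
im,P=snap("w10")
```

```text
10.6 [ 0.4691 -0.2699  0.1839] [-1.16  0.92  5.94] 0.014 q [-0.65  0.44  1.88 -0.    0.82  0.12]
```

View pics/w10.png

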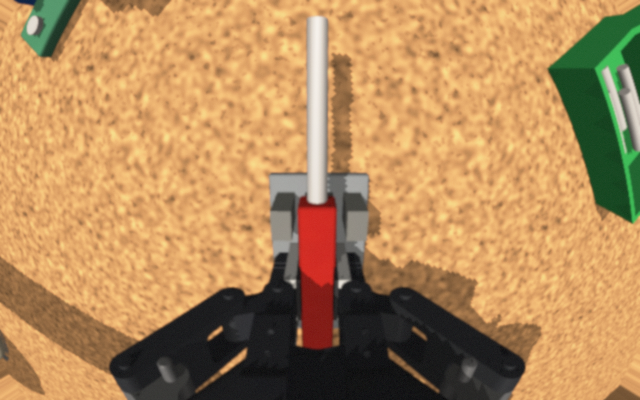

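```bash
cat >> h.py <<'E'
JF=np.array([.504,-.0245,0]); JY=.089
def bore(JF=None,JY=None):
    JF=globals()['JF'] if JF is None else JF; JY=globals()['JY'] if JY is None else JY
    e=np.array([-np.sin(JY),np.cos(JY),0]); a=.35
    d=e*np.cos(a)-np.array([0,0,np.sin(a)])
    bo=JF+e*.010+[0,0,.076]; return bo-.05*d,bo,d
E
python3 - <<'E'
from h import *
im,P=load("w10")
p=np.array(P['position']); R=q2R(P['ee_rot'])
cv2.imwrite("pics/w10c.png",cv2.resize(im[0:230,270:370],None,fx=5,fy=2.5,interpolation=cv2.INTER_CUBIC))
tip=atz(P,(317.5,16),.03,True); print("tip world",tip,"tool",R.T@(tip-p))
g=atz(P,(317.5,202),.03,True); print("gripfront tool",R.T@(g-p))
bi,bo,d=bore(); print(bi,bo,d)
tt=np.array([0,.155,.112])
R1=toolR(np.pi/2+JY,.35); up=-R1[:,1]
print(R1)
T=bi+up*.06; print("TCP",T-R1@tt)
E
```

```text
tip world [ 0.54739462 -0.1871074   0.03      ] tool [-0.00092305  0.15380811  0.11416097]
gripfront tool [-0.00086932  0.15389917  0.03786945]
[ 0.50728587 -0.06132232  0.09314489] [ 0.50311117 -0.01453958  0.076     ] [-0.08349384  0.93565478 -0.34289781]
[[ 0.99604211  0.03047763 -0.08349384]
 [ 0.08888255 -0.34154066  0.93565478]
 [ 0.         -0.93937271 -0.34289781]]
TCP [ 0.51008449 -0.09268441  0.33351458]
```

View pics/w10c.png

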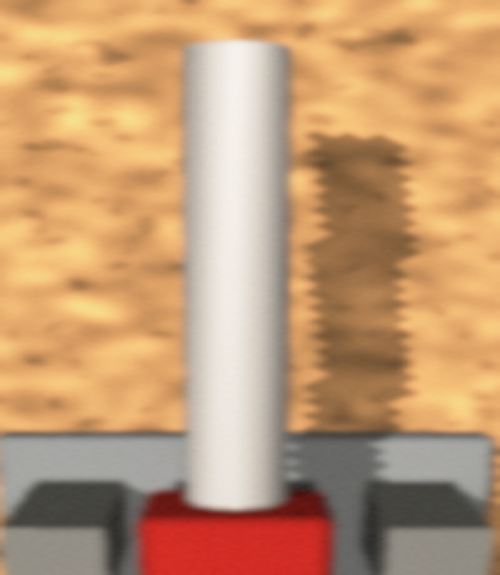

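Request:
{"op": "arm_command", "data": {"increments": [0,0,0,0,-1,0,1,0,0,0,0,-4,0,1,0,0,0,0,-6,0,1,0,0,0,0,0,0,1]}}

```text
clock: 11.15
position: [0.4706, -0.2709, 0.2981]
ee_rot: [-0.655, 0.657, -0.261, 0.267]
contact_force: [0.6, -0.2, -2.0]
width: 0.0144
```

Run:
```python
from h import *
im,P=snap("w11")
cv2.imwrite("pics/w11c.png",im[0:230,220:420])
R1=toolR(np.pi/2+JY,.35)
plan([.510,-.0927,.3335],R1)
# decomposed: yaw first then pitch
plan([.510,-.0927,.3335],toolR(np.pi/2+JY))
```

```text
11.15 [ 0.4706 -0.2709  0.2981] [ 0.6  -0.24 -1.97] 0.0144 q [-0.65  0.31  1.74 -0.    1.08  0.12]
turn total [-0.3262 -0.8465 -0.1467] rows 5 each [-0.0652 -0.1693 -0.0293]
shift(after turn) total cm [ 5.6  -9.51 14.96] rows 4 each [ 1.401 -2.378  3.741]
turn total [ 0.0021 -0.855   0.0029] rows 5 each [ 0.0004 -0.171   0.0006]
shift(after turn) total cm [ 5.6  -3.8  17.32] rows 4 each [ 1.401 -0.951  4.329]
```

View pics/w11c.png

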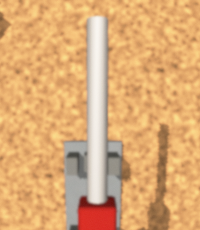

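Request:
{"op": "arm_command", "data": {"increments": [-0.065,-0.169,-0.029,0,0,0,1,-0.065,-0.169,-0.029,0,0,0,1,-0.065,-0.169,-0.029,0,0,0,1,-0.065,-0.169,-0.029,0,0,0,1,-0.066,-0.17,-0.03,0,0,0,1,0,0,0,0,0,0,1]}}

```text
clock: 11.95
position: [0.4681, -0.2687, 0.2912]
ee_rot: [-0.576, 0.817, 0.034, -0.028]
contact_force: [-1.0, 0.1, -2.7]
width: 0.0141
```

Run:
```python
from h import *
im,P=snap("w12")
R1=toolR(np.pi/2+JY,.35)
plan([.510,-.0927,.3335],R1)
```

```text
11.95 [ 0.4681 -0.2687  0.2912] [-1.02  0.09 -2.7 ] 0.0141 q [-0.55  0.28  1.84 -0.37  0.85 -0.42]
turn total [-0.0077 -0.0008 -0.0071] rows 1 each [-0.0077 -0.0008 -0.0071]
shift(after turn) total cm [ 5.71 -9.83 14.72] rows 4 each [ 1.428 -2.459  3.68 ]
```

Request:
{"op": "arm_command", "data": {"increments": [-0.008,0,-0.007,1.43,-3.4,2.5,1,0,0,0,1.43,-3.4,3.5,1,0,0,0,1.43,-2,4.36,1,0,0,0,1.43,-1,4.36,1,0,0,0,0,0,0,1]}}

```text
clock: 12.62
position: [0.5109, -0.0909, 0.3335]
ee_rot: [-0.572, 0.819, 0.038, -0.026]
contact_force: [-0.3, -0.6, -1.5]
width: 0.0143
```

Run:
```python
from h import *
im,P=snap("w13")
snap("s13","scene")
R1=toolR(np.pi/2+JY,.35)
plan([.510,-.0927,.3335],R1)
```

```text
12.62 [ 0.5109 -0.0909  0.3335] [-0.26 -0.58 -1.54] 0.0143 q [-0.19  0.24  1.78 -0.39  1.06 -0.1 ]
12.68 [ 0.5108 -0.0923  0.3337] [-0.3  -0.21 -2.06] 0.0144 q [-0.19  0.23  1.78 -0.39  1.06 -0.1 ]
turn total [0.0033 0.001  0.0017] rows 1 each [0.0033 0.001  0.0017]
shift(after turn) total cm [-0.06  0.01  0.08] rows 1 each [-0.059  0.015  0.075]
```

View pics/w13.png

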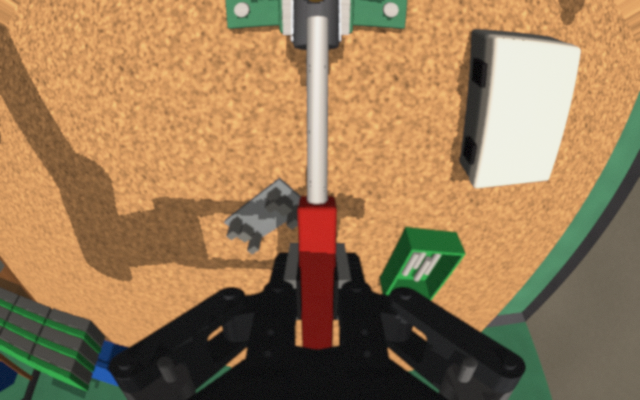

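View pics/s13.png

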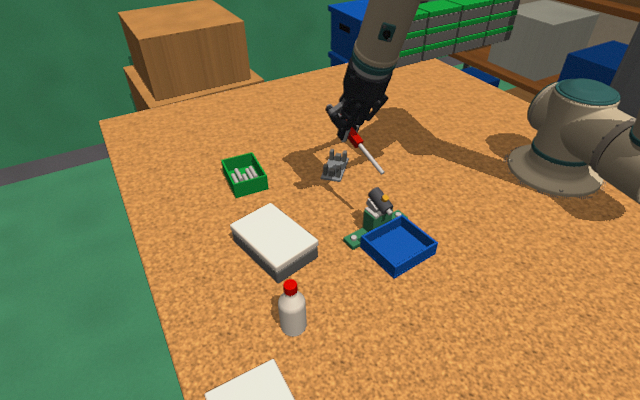

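The wrist view shows the punch shank (317,16) lined up over the barrel, inlet edge near (318,47). I'll overlay the model to refine it.

```bash
cat >> h.py <<'E'
def model(JF=None,JY=None):
    bi,bo,d=bore(JF,JY); jy=globals()['JY'] if JY is None else JY
    x=np.array([np.cos(jy),np.sin(jy),0]); n=np.cross(x,d)
    th=np.linspace(0,2*np.pi,40)
    circ=lambda c,r:np.array([c+r*(np.cos(t)*x+np.sin(t)*n) for t in th])
    return dict(inr=circ(bi,.0135),inb=circ(bi,.0055),out=circ(bo,.0135)),x,n
def overlay(name,fish,box,s,out,JF=None,JY=None,tip=None):
    im,P=load(name); x0,x1,y0,y1=box
    c=cv2.resize(im[y0:y1,x0:x1],None,fx=s,fy=s,interpolation=cv2.INTER_CUBIC)
    m,x,n=model(JF,JY)
    jf=globals()['JF'] if JF is None else JF; e=np.array([-x[1],x[0],0])
    m['foot']=np.array([jf+x*a+e*b+[0,0,.012] for a,b in [(.075,0),(.075,-.033),(-.075,-.033),(-.075,0),(.075,0)]])
    for k,v in m.items():
        q=(proj(P,v,fish)-[x0,y0]+.5)*s-.5
        cv2.polylines(c,[np.round(q*8).astype(int)],False,(255,0,255) if k!='inb' else (255,255,0),1,cv2.LINE_AA,3)
    cv2.imwrite(f"pics/{out}.png",c)
E
python3 - <<'E'
from h import *
overlay("w13",True,(220,420,0,70),4,"o13")
overlay("w7",True,(300,520,90,260),3.5,"o7")
overlay("s13",False,(335,445,170,290),5,"os13")
E
```

```text
(no output)
```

View pics/o13.png

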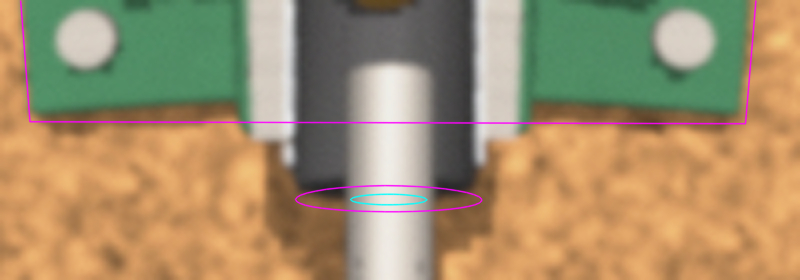

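View pics/o7.png

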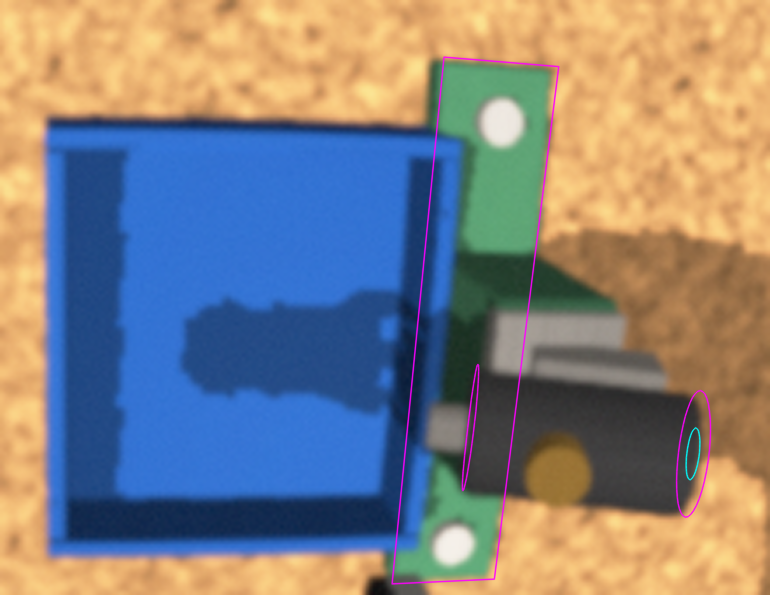

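View pics/os13.png

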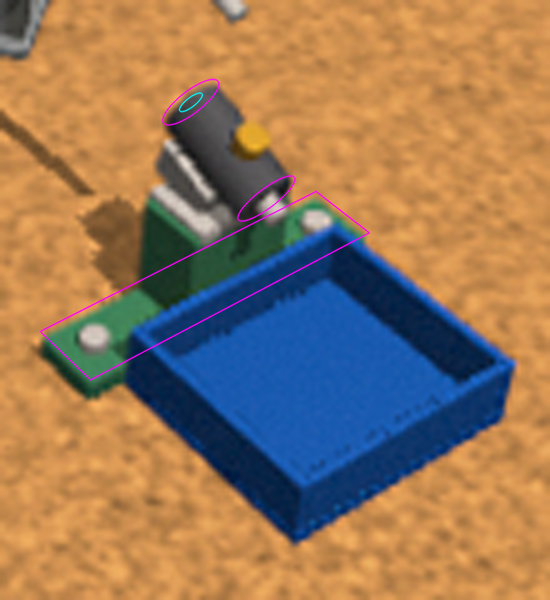

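Run:
```python
from h import *
im,P=load("w13")
c=cv2.resize(im[0:60,270:365],None,fx=8,fy=8,interpolation=cv2.INTER_CUBIC)
c=np.clip(c.astype(float)*1.8,0,255).astype(np.uint8)
cv2.imwrite("pics/z13.png",c)
overlay("w13",True,(220,420,0,70),4,"o13b",JF=np.array([.5033,-.0215,0]))
overlay("w7",True,(300,520,90,260),3.5,"o7b",JF=np.array([.5033,-.0215,0]))
```

```text
(no output)
```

View pics/z13.png

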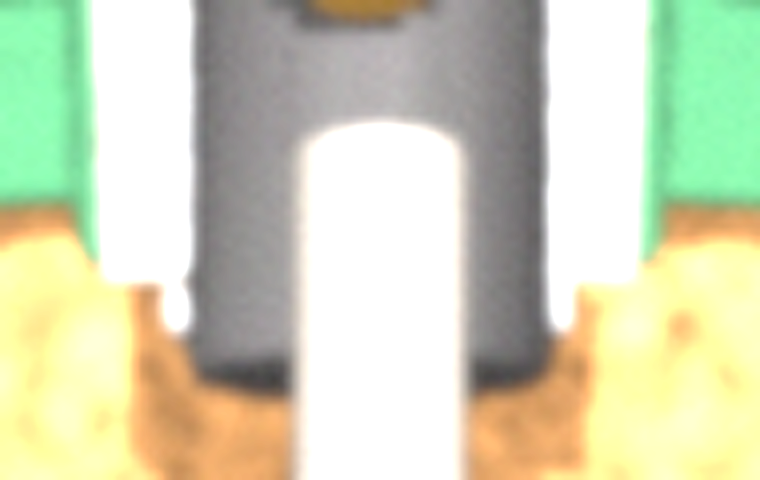

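View pics/o13b.png

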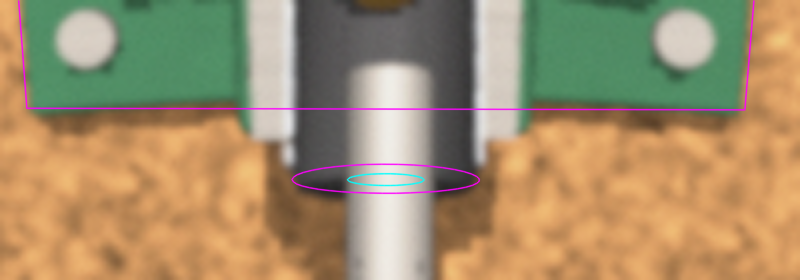

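View pics/o7b.png

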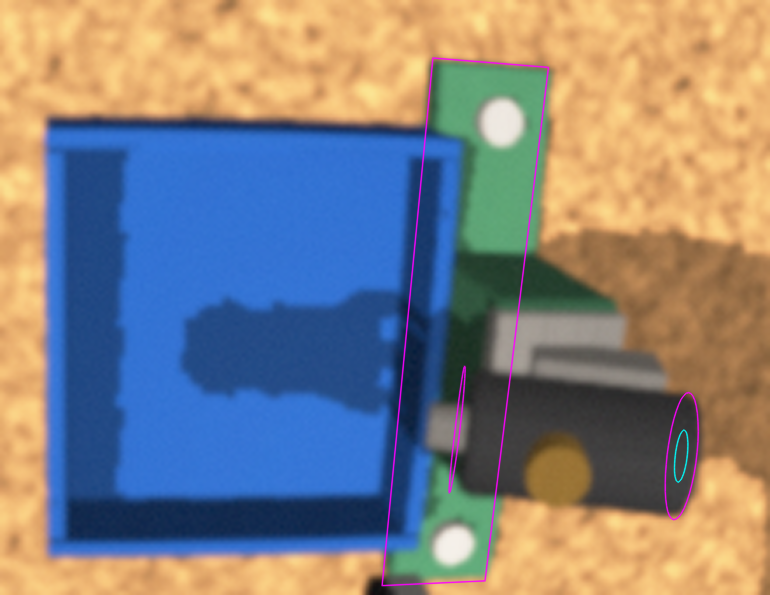

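Run:
```python
from h import *
im,P=load("w13"); p=np.array(P['position']);R=q2R(P['ee_rot'])
def att(px,y):
    o,v=ray(P,px,True); o=R.T@(o-p); v=R.T@v; return o+v*(y-o[1])/v[1]
print("tip",att((317.6,16.5),.1538), "shank base",att((317.7,200),.1538))
bi,bo,d=bore(np.array([.5035,-.022,0]),.089)
print("bi tool pred",R.T@(bi-p),"obs x",att((316.4,47.5),(R.T@(bi-p))[1]), "d tool",R.T@d)
print("bi",bi)
t=np.array([-.0007,.1538,.1135]); R1=toolR(np.pi/2+.089,.35)
for back in (.012,.0): print(back, bi-back*d-R1@t)
plan(bi-.012*d-R1@t,R1)
```

```text
tip [-0.00091371  0.1538      0.11511611] shank base [-0.00084339  0.1538      0.03987499]
bi tool pred [-0.00150175  0.21455479  0.11297461] obs x [-0.00139421  0.21455479  0.11162926] d tool [ 0.00265182 -0.00106645  0.99999592]
bi [ 0.50678587 -0.05882232  0.09314489]
0.012 [ 0.51327411 -0.12365582  0.28065409]
0.0 [ 0.51227219 -0.11242796  0.27653931]
turn total [0.0033 0.001  0.0017] rows 1 each [0.0033 0.001  0.0017]
shift(after turn) total cm [-0.01  6.05 -1.04] rows 2 each [-0.004  3.023 -0.518]
```

Request:
{"op": "arm_command", "data": {"increments": [0.003,0.001,0.002,0,0,-1.2,1,0,0,0,0,3,0,1,0,0,0,-0.05,3,0,1,0,0,0,0,0,0,1]}}

```text
clock: 13.22
position: [0.5119, -0.1273, 0.2807]
ee_rot: [-0.573, 0.819, 0.034, -0.026]
contact_force: [-0.8, -0.8, -1.7]
width: 0.0143
```

```bash
cat >> h.py <<'E'
TIP=np.array([-.0009,.1538,.1148])
def tipstat(s=None,JF=np.array([.5035,-.022,0]),JY=.089):
    from rig import manip
    s=s or manip.get_state(); R=q2R(s['ee_rot']); bi,bo,d=bore(JF,JY)
    t=s['position']+R@TIP; v=t-bi; x=np.array([np.cos(JY),np.sin(JY),0]); n=np.cross(x,d)
    f=np.array(s['contact_force'])
    print("t",round(s['clock'],2),"tip in bore mm x,y,z",np.round(1000*np.array([v@x,v@d,v@n]),2),"axis err x,z",np.round([R[:,2]@x,R[:,2]@n],4),"F bore x,y,z",np.round([f@x,f@d,f@n],2),"w",round(s['width'],4))
E
python3 - <<'E'
from h import *
im,P=snap("w14"); tipstat()
cv2.imwrite("pics/w14c.png",cv2.resize(im[0:60,270:365],None,fx=8,fy=8,interpolation=cv2.INTER_CUBIC))
im,P=snap("s14","scene")
cv2.imwrite("pics/s14c.png",cv2.resize(im[130:250,320:440],None,fx=5,fy=5,interpolation=cv2.INTER_CUBIC))
im,P=snap("t14","top")
cv2.imwrite("pics/t14c.png",cv2.resize(im[200:280,265:365],None,fx=7,fy=7,interpolation=cv2.INTER_CUBIC))
E
```

```text
13.22 [ 0.5119 -0.1273  0.2807] [-0.8  -0.76 -1.71] 0.0143 q [-0.26  0.3   1.84 -0.42  0.92 -0.1 ]
t 13.28 tip in bore mm x,y,z [ -1.01 -14.36   0.13] axis err x,z [ 0.0024 -0.0007] F bore x,y,z [ 0.1   0.75 -0.94] w 0.0145
13.28 [ 0.5127 -0.127   0.2821] [ 0.06  0.39 -1.14] 0.0145 q [-0.26  0.3   1.84 -0.42  0.92 -0.1 ]
13.32 [ 0.5132 -0.1266  0.283 ] [ 0.69  0.06 -0.93] 0.0143 q [-0.26  0.3   1.84 -0.42  0.92 -0.1 ]
```

View pics/w14c.png

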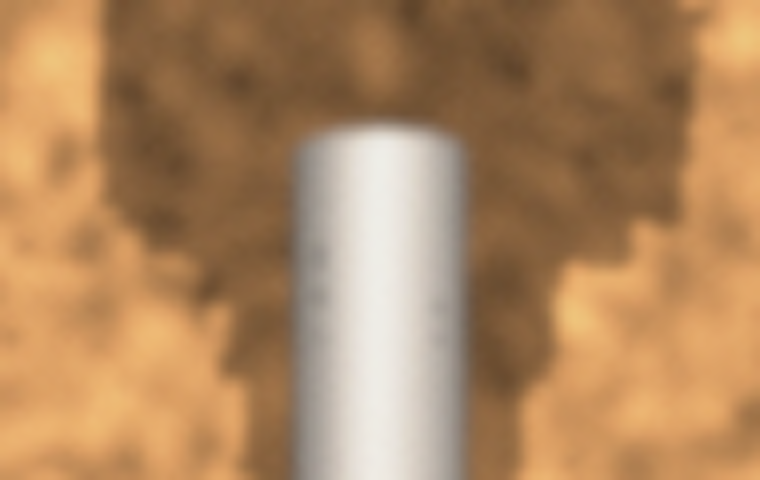

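View pics/s14c.png

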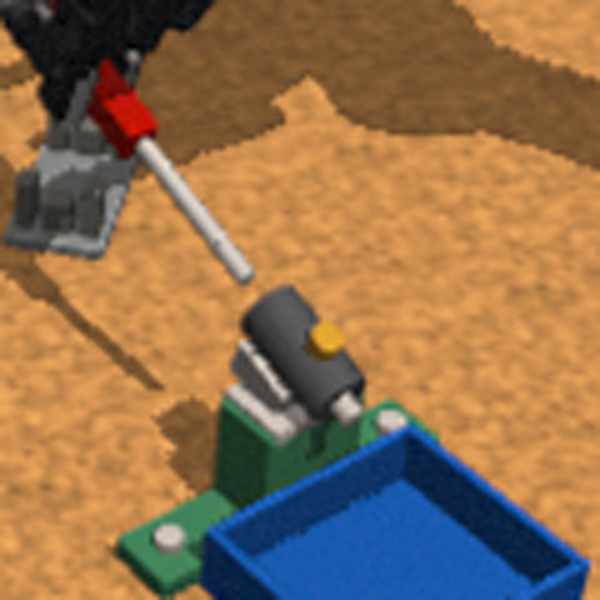

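View pics/t14c.png

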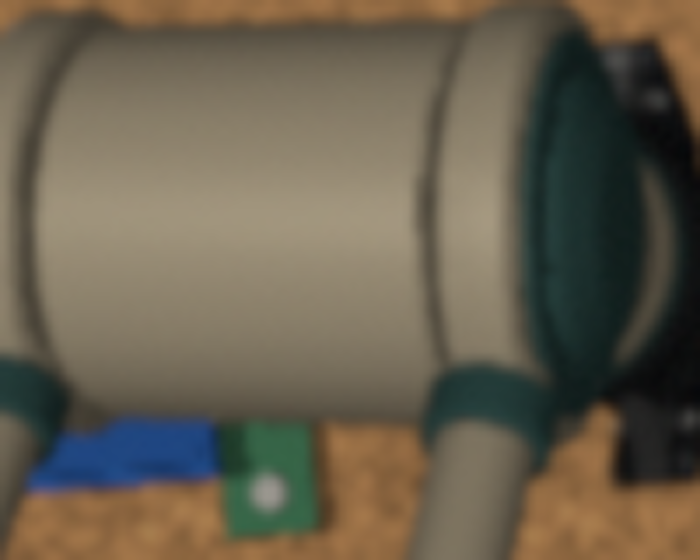

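Run:
```python
from h import *
tipstat()
from rig import manip
s=manip.get_state(); print(s['position'],s['qd'])
```

```text
t 13.38 tip in bore mm x,y,z [  0.45 -14.42   1.59] axis err x,z [ 0.0021 -0.0019] F bore x,y,z [ 0.6   0.94 -0.86] w 0.0142
[ 0.51351174 -0.12624943  0.28352321] [ 0.01345232 -0.01097884 -0.00489944 -0.00141097 -0.00226929  0.00130082]
```

Request:
{"op": "arm_command", "data": {"increments": [0,0,0,0,0,0,1,0,0,0,0,0,0,1]}}

```text
clock: 13.62
position: [0.5133, -0.1252, 0.2833]
ee_rot: [-0.572, 0.819, 0.038, -0.024]
contact_force: [0.8, -0.1, -1.5]
width: 0.0142
```

Run:
```python
from h import *
tipstat()
from rig import manip
s=manip.get_state(); print(s['position'],s['qd'])
```

```text
t 13.62 tip in bore mm x,y,z [  0.17 -13.29   1.74] axis err x,z [ 0.0004 -0.0016] F bore x,y,z [ 0.79  0.38 -1.42] w 0.0142
[ 0.5133     -0.125191    0.28327059] [ 0.00264593  0.00605223  0.0049367  -0.00157919 -0.00368024  0.00188609]
```

Request:
{"op": "arm_command", "data": {"increments": [0,0,0,0,0.17,0.3,1,0,0,0,0,0,0,1,0,0,0,0,0,0,1]}}

```text
clock: 14.0
position: [0.5129, -0.1229, 0.2797]
ee_rot: [-0.572, 0.819, 0.037, -0.025]
contact_force: [-0.3, -0.2, -2.1]
width: 0.0144
```

Run:
```python
from h import *
tipstat()
im,P=snap("s15","scene"); tipstat()
cv2.imwrite("pics/s15c.png",cv2.resize(im[150:230,335:415],None,fx=8,fy=8,interpolation=cv2.INTER_CUBIC)[:600])
```

```text
t 14.0 tip in bore mm x,y,z [-0.38 -9.82 -0.78] axis err x,z [-0.0003 -0.001 ] F bore x,y,z [-0.27  0.54 -2.04] w 0.0144
14.0 [ 0.5129 -0.1229  0.2797] [-0.25 -0.21 -2.11] 0.0144 q [-0.25  0.3   1.85 -0.42  0.92 -0.09]
t 14.05 tip in bore mm x,y,z [-0.33 -9.9  -0.77] axis err x,z [-0.0001 -0.0011] F bore x,y,z [ 0.35  1.06 -1.49] w 0.0144
```

View pics/s15c.png

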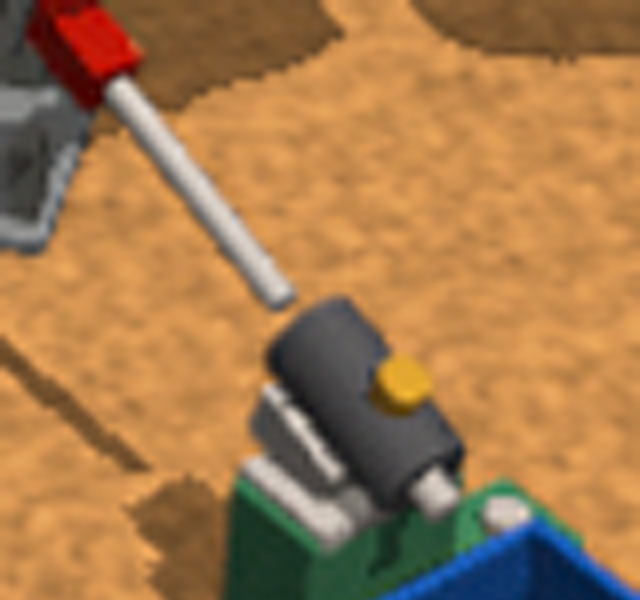

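Request:
{"op": "arm_command", "data": {"increments": [0,0,0,0.03,-0.08,0.4,1,0,0,0,0,0,0,1,0,0,0,0,0,0,1]}}

```text
clock: 14.42
position: [0.5128, -0.119, 0.2791]
ee_rot: [-0.572, 0.819, 0.037, -0.025]
contact_force: [0.3, 0.1, -2.7]
width: 0.0144
```

Run:
```python
from h import *
tipstat()
```

```text
t 14.43 tip in bore mm x,y,z [-0.05 -5.93  0.01] axis err x,z [-0.     -0.0011] F bore x,y,z [ 0.31  0.99 -2.5 ] w 0.0144
```

Request:
{"op": "arm_command", "data": {"increments": [0,0,0,0,0,0.3,1,0,0,0,0,0,0.2,1,0,0,0,0,0,0,1]}}

```text
clock: 14.8
position: [0.5123, -0.1142, 0.2773]
ee_rot: [-0.572, 0.819, 0.037, -0.025]
contact_force: [0.5, -0.3, -2.3]
width: 0.014
```

Run:
```python
from h import *
im,P=snap("s16","scene"); tipstat()
cv2.imwrite("pics/s16c.png",cv2.resize(im[150:230,335:415],None,fx=8,fy=8,interpolation=cv2.INTER_CUBIC)[:600])
```

```text
14.8 [ 0.5123 -0.1142  0.2773] [ 0.46 -0.33 -2.25] 0.014 q [-0.23  0.3   1.85 -0.42  0.92 -0.07]
t 14.85 tip in bore mm x,y,z [-0.09 -0.88 -0.01] axis err x,z [-0.0001 -0.001 ] F bore x,y,z [ 0.54  0.53 -1.91] w 0.0142
```

View pics/s16c.png

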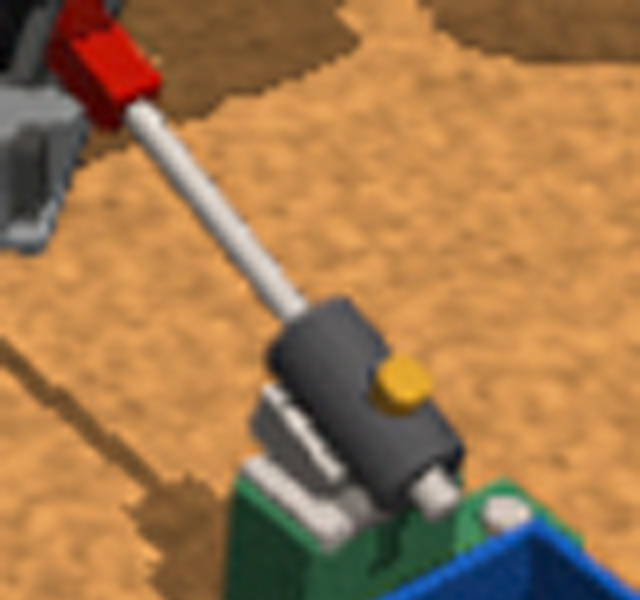

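Request:
{"op": "arm_command", "data": {"increments": [0,0,0,0,0,0.1,1,0,0,0,0,0,0.1,1,0,0,0,0,0,0,1]}}

```text
clock: 15.22
position: [0.5122, -0.1125, 0.2766]
ee_rot: [-0.572, 0.819, 0.037, -0.025]
contact_force: [-0.2, -0.2, -1.6]
width: 0.0143
```

Run:
```python
from h import *
tipstat()
```

```text
t 15.22 tip in bore mm x,y,z [-0.1   1.08 -0.03] axis err x,z [ 0.0001 -0.001 ] F bore x,y,z [-0.17  0.41 -1.52] w 0.0143
```

Request:
{"op": "arm_command", "data": {"increments": [0,0,0,0,0,0.1,1,0,0,0,0,0,0.1,1,0,0,0,0,0,0,1]}}

```text
clock: 15.6
position: [0.512, -0.1106, 0.276]
ee_rot: [-0.572, 0.819, 0.037, -0.025]
contact_force: [-0.4, -0.0, -1.9]
width: 0.014
```

Run:
```python
from h import *
tipstat()
```

```text
t 15.6 tip in bore mm x,y,z [-0.09  3.1   0.  ] axis err x,z [ 0.    -0.001] F bore x,y,z [-0.39  0.66 -1.78] w 0.014
```

Request:
{"op": "arm_command", "data": {"increments": [0,0,0,0,0,0.1,1,0,0,0,0,0,0.1,1,0,0,0,0,0,0.1,1,0,0,0,0,0,0,1]}}

```text
clock: 16.1
position: [0.5118, -0.1078, 0.275]
ee_rot: [-0.572, 0.819, 0.037, -0.025]
contact_force: [-0.9, -0.1, -1.2]
width: 0.0143
```

Run:
```python
from h import *
tipstat()
```

```text
t 16.1 tip in bore mm x,y,z [-0.07  6.09  0.01] axis err x,z [ 0.    -0.001] F bore x,y,z [-0.95  0.43 -1.15] w 0.0143
```

Request:
{"op": "arm_command", "data": {"increments": [0,0,0,0,0,0.1,1,0,0,0,0,0,0.1,1,0,0,0,0,0,0,1]}}

```text
clock: 16.48
position: [0.5116, -0.1059, 0.2743]
ee_rot: [-0.572, 0.819, 0.037, -0.025]
contact_force: [0.8, -0.5, -1.8]
width: 0.0144
```

Run:
```python
from h import *
tipstat()
```

```text
t 16.48 tip in bore mm x,y,z [-0.08  8.09 -0.01] axis err x,z [ 0.    -0.001] F bore x,y,z [ 0.71  0.09 -1.9 ] w 0.0144
```

Request:
{"op": "arm_command", "data": {"increments": [0,0,0,0,0,0.1,1,0,0,0,0,0,0.1,1,0,0,0,0,0,0,1]}}

```text
clock: 16.85
position: [0.5115, -0.104, 0.2736]
ee_rot: [-0.572, 0.819, 0.037, -0.025]
contact_force: [0.1, 0.8, -1.9]
width: 0.0142
```

Run:
```python
from h import *
tipstat()
```

```text
t 16.85 tip in bore mm x,y,z [-0.06 10.11 -0.  ] axis err x,z [ 0.    -0.001] F bore x,y,z [ 0.17  1.37 -1.47] w 0.0142
```

Request:
{"op": "arm_command", "data": {"increments": [0,0,0,0,0,0.1,1,0,0,0,0,0,0.1,1,0,0,0,0,0,0.1,1,0,0,0,0,0,0.1,1,0,0,0,0,0,0,1]}}

```text
clock: 17.48
position: [0.5116, -0.102, 0.2734]
ee_rot: [-0.57, 0.82, 0.038, -0.025]
contact_force: [0.0, -8.5, 1.0]
width: 0.0145
```

Run:
```python
from h import *
tipstat()
```

```text
t 17.48 tip in bore mm x,y,z [ 0.26 11.28 -0.05] axis err x,z [-0.0014 -0.0061] F bore x,y,z [-0.74 -8.31 -1.98] w 0.0145
```

Request:
{"op": "arm_command", "data": {"increments": [0,0,0,0,0,0.1,1,0,0,0,0,0,0.1,1,0,0,0,0,0,0.1,1,0,0,0,0,0,0,1]}}

```text
clock: 17.98
position: [0.5118, -0.1002, 0.2732]
ee_rot: [-0.569, 0.821, 0.038, -0.025]
contact_force: [0.6, -13.0, 2.3]
width: 0.0141
```

Run:
```python
from h import *
tipstat()
```

```text
t 17.98 tip in bore mm x,y,z [ 0.66 12.49 -0.04] axis err x,z [-0.0021 -0.0091] F bore x,y,z [ -0.54 -13.02  -2.33] w 0.0141
```

Request:
{"op": "arm_command", "data": {"increments": [0,0,0,-0.04,0,0.1,1,0,0,0,0,0,0.1,1,0,0,0,0,0,0.1,1,0,0,0,0,0,0,1]}}

```text
clock: 18.48
position: [0.5114, -0.0977, 0.2723]
ee_rot: [-0.569, 0.821, 0.039, -0.025]
contact_force: [-0.0, -12.6, 2.4]
width: 0.0144
```

Run:
```python
from h import *
tipstat()
```

```text
t 18.48 tip in bore mm x,y,z [ 0.59 15.09 -0.  ] axis err x,z [-0.0019 -0.0098] F bore x,y,z [ -1.16 -12.63  -2.08] w 0.0144
```

Request:
{"op": "arm_command", "data": {"increments": [0,0,0,0,0,0.1,1,0,0,0,0,0,0.1,1,0,0,0,0,0,0.1,1,0,0,0,0,0,0,1]}}

```text
clock: 18.98
position: [0.5112, -0.095, 0.2714]
ee_rot: [-0.568, 0.821, 0.039, -0.025]
contact_force: [0.3, -14.2, 3.3]
width: 0.0145
```

Run:
```python
from h import *
tipstat()
im,P=snap("s17","scene")
cv2.imwrite("pics/s17c.png",cv2.resize(im[150:230,335:415],None,fx=7,fy=7,interpolation=cv2.INTER_CUBIC))
```

```text
t 18.98 tip in bore mm x,y,z [ 0.6  17.87 -0.04] axis err x,z [-0.0022 -0.0102] F bore x,y,z [ -1.01 -14.43  -1.74] w 0.0145
18.98 [ 0.5112 -0.095   0.2714] [  0.25 -14.19   3.31] 0.0145 q [-0.19  0.3   1.87 -0.44  0.91 -0.02]
```

View pics/s17c.png

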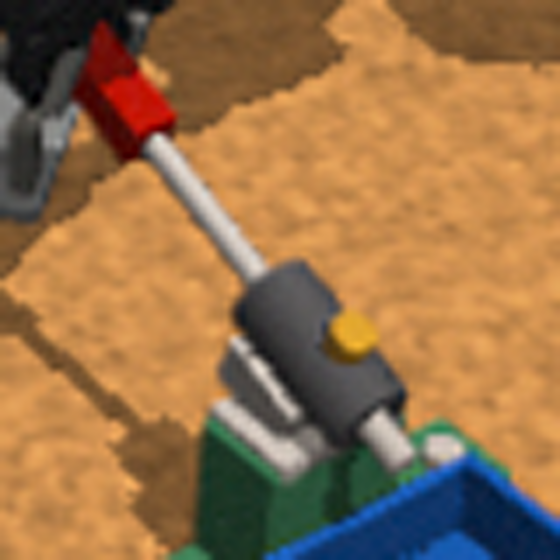

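Request:
{"op": "arm_command", "data": {"increments": [0,0,0,-0.03,0,0.1,1,0,0,0,0,0,0.1,1,0,0,0,0,0,0.1,1,0,0,0,0,0,0.1,1,0,0,0,0,0,0.1,1]}}

```text
clock: 19.65
position: [0.5106, -0.0906, 0.2698]
ee_rot: [-0.568, 0.822, 0.039, -0.025]
contact_force: [1.2, -14.9, 4.1]
width: 0.0143
```

Run:
```python
from h import *
tipstat()
```

```text
t 19.65 tip in bore mm x,y,z [ 0.46 22.55 -0.05] axis err x,z [-0.0023 -0.0108] F bore x,y,z [ -0.1  -15.4   -1.27] w 0.0143
```

Request:
{"op": "arm_command", "data": {"increments": [0,0,0,0,0,0.1,1,0,0,0,0,0,0.1,1,0,0,0,0,0,0.1,1,0,0,0,0,0,0.1,1,0,0,0,0,0,0.1,1]}}

```text
clock: 20.27
position: [0.5102, -0.0858, 0.268]
ee_rot: [-0.568, 0.822, 0.039, -0.025]
contact_force: [-0.3, -15.1, 3.2]
width: 0.0142
```

Run:
```python
from h import *
tipstat()
```

```text
t 20.27 tip in bore mm x,y,z [ 0.39 27.7  -0.1 ] axis err x,z [-0.0023 -0.0106] F bore x,y,z [ -1.65 -15.19  -2.14] w 0.0142
```

Request:
{"op": "arm_command", "data": {"increments": [0,0,0,0,0,0.1,1,0,0,0,0,0,0.1,1,0,0,0,0,0,0.1,1,0,0,0,0,0,0,1]}}

```text
clock: 20.78
position: [0.5091, -0.0808, 0.2651]
ee_rot: [-0.572, 0.819, 0.037, -0.024]
contact_force: [1.4, -2.5, -5.3]
width: 0.0141
```

Run:
```python
from h import *
tipstat()
im,P=snap("s18","scene")
cv2.imwrite("pics/s18c.png",cv2.resize(im[150:290,335:450],None,fx=5,fy=4.2,interpolation=cv2.INTER_CUBIC))
```

```text
t 20.77 tip in bore mm x,y,z [-0.08 34.67 -0.16] axis err x,z [ 0.0009 -0.0027] F bore x,y,z [ 1.12 -0.65 -5.88] w 0.0141
20.77 [ 0.5091 -0.0808  0.2651] [ 1.35 -2.52 -5.3 ] 0.0141 q [-0.17  0.31  1.88 -0.44  0.91  0.01]
```

View pics/s18c.png

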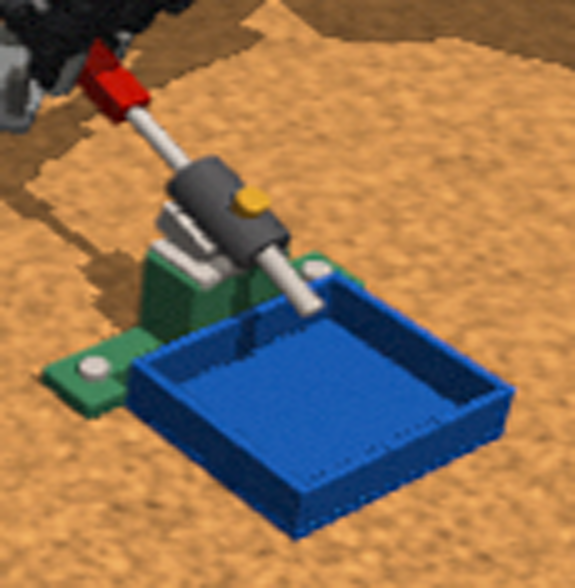

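Request:
{"op": "arm_command", "data": {"increments": [0,0,0,0,0,0.15,1,0,0,0,0,0,0.15,1,0,0,0,0,0,0.15,1,0,0,0,0,0,0.15,1,0,0,0,0,0,0,1]}}

```text
clock: 21.45
position: [0.5079, -0.0738, 0.2623]
ee_rot: [-0.573, 0.819, 0.037, -0.025]
contact_force: [1.4, -1.9, -6.5]
width: 0.0144
```

Run:
```python
from h import *
tipstat()
im,P=snap("s19","scene")
cv2.imwrite("pics/s19c.png",cv2.resize(im[150:290,335:450],None,fx=5,fy=4.2,interpolation=cv2.INTER_CUBIC))
```

```text
t 21.45 tip in bore mm x,y,z [-1.01 42.65 -0.1 ] axis err x,z [ 0.0001 -0.0001] F bore x,y,z [ 1.22  0.34 -6.78] w 0.0144
21.45 [ 0.5079 -0.0738  0.2623] [ 1.39 -1.89 -6.49] 0.0144 q [-0.16  0.31  1.89 -0.44  0.91  0.02]
```

View pics/s19c.png

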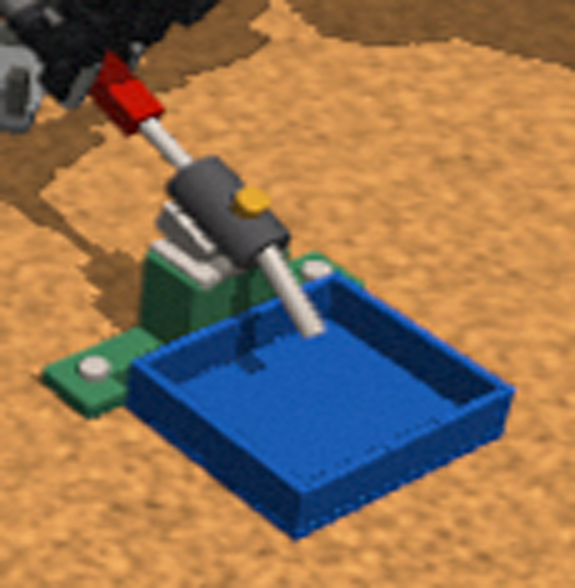

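Request:
{"op": "arm_command", "data": {"increments": [0,0,0,0.04,0,0.15,1,0,0,0,0.03,0,0.15,1,0,0,0,0,0,0.15,1,0,0,0,0,0,0.15,1,0,0,0,0,0,0.15,1,0,0,0,0,0,0,1]}}

```text
clock: 22.25
position: [0.5082, -0.0668, 0.2598]
ee_rot: [-0.573, 0.819, 0.037, -0.025]
contact_force: [1.6, -3.2, -6.4]
width: 0.0142
```

Run:
```python
from h import *
tipstat()
im,P=snap("s20","scene")
cv2.imwrite("pics/s20c.png",cv2.resize(im[150:290,335:450],None,fx=5,fy=4.2,interpolation=cv2.INTER_CUBIC))
```

```text
t 22.25 tip in bore mm x,y,z [ 8.000e-02  5.001e+01 -5.000e-02] axis err x,z [ 0.0006 -0.0001] F bore x,y,z [ 1.29 -0.93 -7.1 ] w 0.0142
22.25 [ 0.5082 -0.0668  0.2598] [ 1.58 -3.18 -6.36] 0.0142 q [-0.14  0.31  1.89 -0.44  0.9   0.04]
```

View pics/s20c.png

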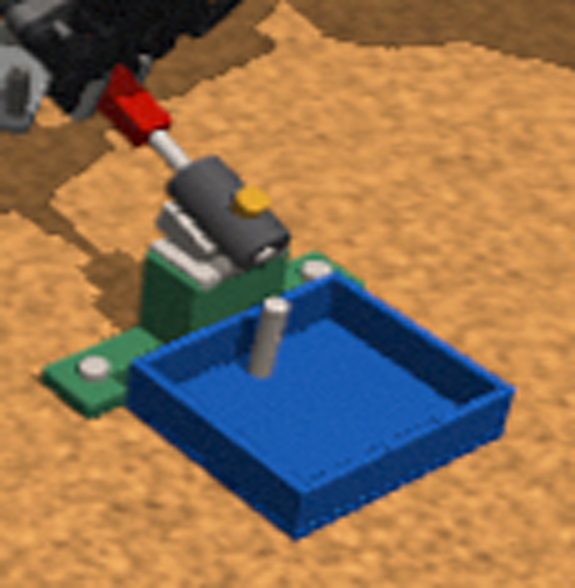

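The pin is out of the barrel, standing or leaning in the tray near its jig-side wall. I'll let time pass and retract the punch straight back along the bore.

Request:
{"op": "arm_command", "data": {"increments": [0,0,0,0,0,-0.5,1,0,0,0,0,0,-1,1,0,0,0,0,0,-1,1,0,0,0,0,0,-1,1]}}

```text
clock: 22.8
position: [0.5117, -0.101, 0.2732]
ee_rot: [-0.572, 0.819, 0.037, -0.024]
contact_force: [1.0, 0.7, -2.0]
width: 0.0145
```

Run:
```python
from h import *
tipstat()
im,P=snap("s21","scene")
cv2.imwrite("pics/s21c.png",cv2.resize(im[150:290,335:450],None,fx=5,fy=4.2,interpolation=cv2.INTER_CUBIC))
```

```text
t 22.8 tip in bore mm x,y,z [ 0.85 12.89  0.55] axis err x,z [ 0.001  -0.0021] F bore x,y,z [ 1.05  1.29 -1.65] w 0.0145
22.8 [ 0.5117 -0.101   0.2732] [ 0.99  0.74 -2.  ] 0.0145 q [-0.21  0.3   1.86 -0.43  0.91 -0.04]
```

View pics/s21c.png

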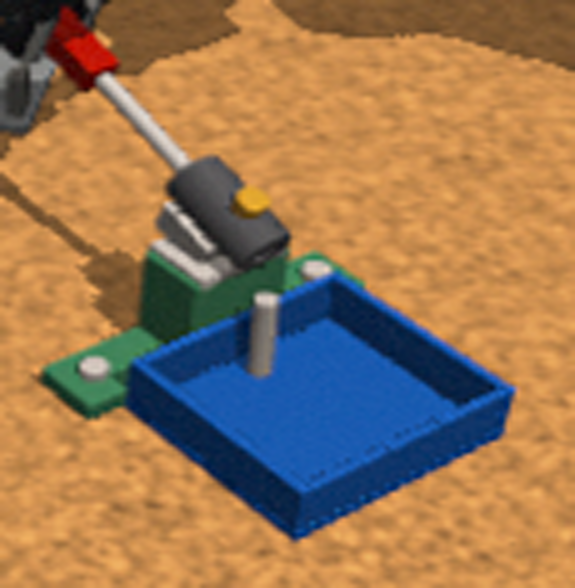

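Request:
{"op": "arm_command", "data": {"increments": [0,0,0,0,0,-1.5,1,0,0,0,0,0,-2,1,0,0,0,0,-2,-2,1,0,0,0,0,-2,-4,1,0,0,0,-1,0,-5,1,0,0,0,0,0,0,1]}}

```text
clock: 23.6
position: [0.512, -0.2263, 0.362]
ee_rot: [-0.571, 0.82, 0.037, -0.022]
contact_force: [0.6, 0.0, -2.1]
width: 0.0146
```

Run:
```python
from h import *
tipstat()
plan([.4691,-.2699,.30],toolR(.806))
```

```text
t 23.6 tip in bore mm x,y,z [  -9.44 -135.33   40.85] axis err x,z [ 0.005  -0.0052] F bore x,y,z [ 0.56  0.7  -1.99] w 0.0146
turn total [0.3312 0.8402 0.1558] rows 5 each [0.0662 0.168  0.0312]
shift(after turn) total cm [-0.08  6.2  -6.12] rows 2 each [-0.038  3.102 -3.059]
```

Request:
{"op": "arm_command", "data": {"increments": [0.066,0.168,0.031,0,0,0,1,0.066,0.168,0.031,0,0,0,1,0.066,0.168,0.031,0,0,0,1,0.066,0.168,0.031,0,0,0,1,0.067,0.168,0.032,0,0,0,1,0,0,0,0,3.1,-3.06,1,0,0,0,0,3.1,-3.06,1,0,0,0,0,0,0,1]}}

```text
clock: 24.6
position: [0.4673, -0.2669, 0.2948]
ee_rot: [0.657, -0.655, 0.267, -0.259]
contact_force: [0.1, -1.4, -1.4]
width: 0.0145
```

Request:
{"op": "arm_command", "data": {"increments": [0,0,0,0,0,0,1]}}

```text
clock: 24.72
position: [0.4699, -0.2668, 0.2979]
ee_rot: [0.657, -0.656, 0.264, -0.261]
contact_force: [-0.1, -0.1, -1.4]
width: 0.0147
```

Run:
```python
from h import *
snap("w22")
plan([.4691,-.2699,.22],toolR(.806))
```

```text
24.73 [ 0.4699 -0.2668  0.2979] [-0.13 -0.09 -1.45] 0.0147 q [-0.65  0.31  1.74  0.    1.1   0.11]
turn total [-0.0005  0.0045 -0.0038] rows 1 each [-0.0005  0.0045 -0.0038]
shift(after turn) total cm [ 0.14  7.83 -0.31] rows 2 each [ 0.07   3.915 -0.157]
```

View pics/w22.png

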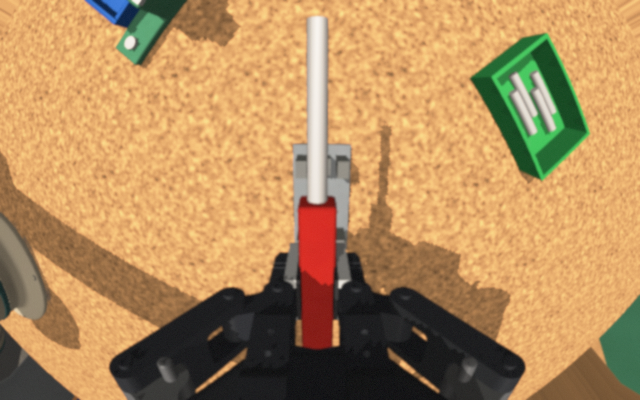

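The punch hasn't slipped in the grip (tip still at 317,16), and the cradle is right below. I'll descend in stages.

Request:
{"op": "arm_command", "data": {"increments": [0,0.004,-0.004,0.14,3.9,-0.31,1,0,0,0,0,3.9,0,1,0,0,0,0,0,0,1,0,0,0,0,0,0,1]}}

```text
clock: 25.28
position: [0.4694, -0.27, 0.2211]
ee_rot: [-0.656, 0.656, -0.263, 0.264]
contact_force: [-0.4, -0.1, -2.4]
width: 0.0143
```

Run:
```python
from h import *
snap("w23")
plan([.4691,-.2699,.184],toolR(.806))
```

```text
25.27 [ 0.4694 -0.27    0.2211] [-0.39 -0.12 -2.45] 0.0143 q [-0.65  0.39  1.84  0.    0.91  0.11]
turn total [-0.0004  0.0008  0.0025] rows 1 each [-0.0004  0.0008  0.0025]
shift(after turn) total cm [-0.04  3.75  0.  ] rows 1 each [-4.400e-02  3.746e+00  1.000e-03]
```

View pics/w23.png

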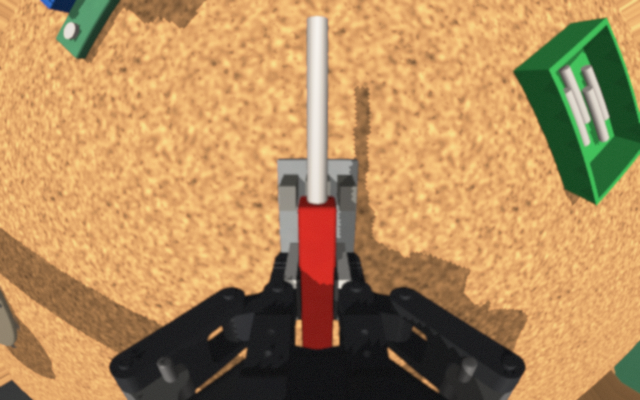

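Request:
{"op": "arm_command", "data": {"increments": [0,0,0.002,-0.04,2,0,1,0,0,0,0,0.8,0,1,0,0,0,0,0.6,0,1,0,0,0,0,0.3,0,1,0,0,0,0,0,0,1]}}

```text
clock: 25.95
position: [0.468, -0.2696, 0.184]
ee_rot: [0.656, -0.656, 0.265, -0.263]
contact_force: [-1.6, 1.9, 6.7]
width: 0.0146
```

Request:
{"op": "arm_command", "data": {"increments": [0,0,0,0,0,0,0.8,0,0,0,0,0,0,0.6,0,0,0,0,0,0,0,0,0,0,0,0,0,0,0,0,0,0,0,0,0,0,0,0,0,-2,0,0,0,0,0,0,-5,0,0,0,0,0,0,-5,0,0]}}

```text
clock: 26.95
position: [0.468, -0.2697, 0.3033]
ee_rot: [0.657, -0.655, 0.266, -0.262]
contact_force: [0.3, -0.7, -0.7]
width: 0.0854
```

Request:
{"op": "arm_command", "data": {"increments": [0,0,0,0,0,0,0]}}

```text
clock: 27.08
position: [0.4694, -0.2707, 0.3067]
ee_rot: [-0.656, 0.657, -0.262, 0.266]
contact_force: [0.4, -0.4, -0.2]
width: 0.085
```

Run:
```python
from h import *
im,P=snap("w24")
for px in [(318,60)]: pass
im,P=snap("s24","scene")
im,P=snap("t24","top")
```

```text
27.07 [ 0.4694 -0.2707  0.3067] [ 0.38 -0.37 -0.16] 0.085 q [-0.65  0.3   1.73  0.    1.11  0.11]
27.12 [ 0.4685 -0.27    0.3043] [-0.38  0.26 -0.47] 0.0855 q [-0.65  0.3   1.73  0.    1.11  0.11]
27.18 [ 0.4679 -0.2696  0.3026] [ 0.98  0.1  -1.24] 0.0856 q [-0.65  0.3   1.74  0.    1.11  0.11]
```

View pics/w24.png

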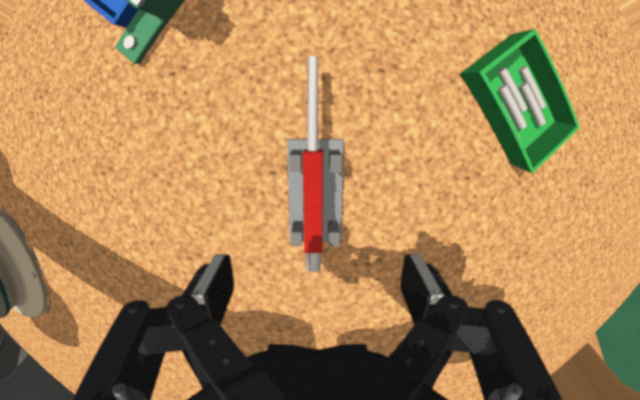

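View pics/s24.png

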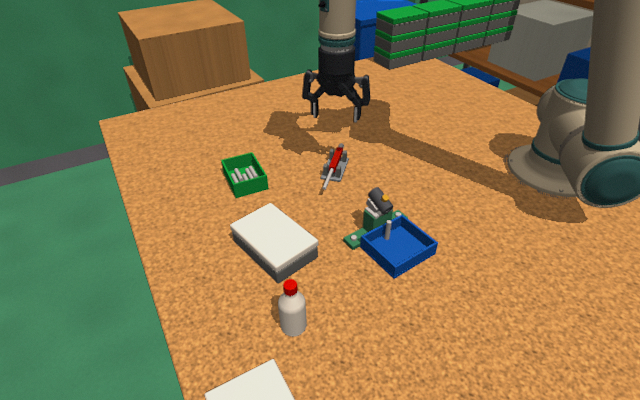

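View pics/t24.png

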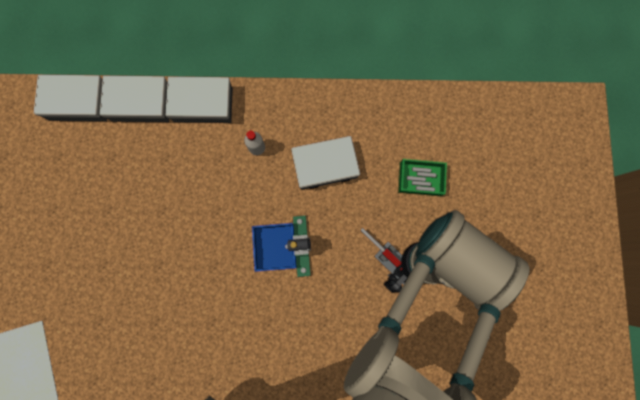

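Run:
```python
from h import *
im,P=load("w24")
a=atz(P,(313,56.5),.03,True);b=atz(P,(313.5,270),.03,True); u=(a-b)/np.linalg.norm(a-b)
print(a,b,np.linalg.norm(a-b),"centre",a-.12*u,"init (.4643,-.275)")
im,S=load("s24")
cv2.imwrite("pics/s24c.png",cv2.resize(im[135:285,315:445],None,fx=4,fy=4,interpolation=cv2.INTER_CUBIC))
from rig import manip
print(manip.get_state()['contact_force'])
```

```text
[ 0.54585404 -0.18726956  0.03      ] [ 0.4167271 -0.3217777  0.03     ] 0.1864569845398759 centre [ 0.46275051 -0.27383632  0.03      ] init (.4643,-.275)
[-1.16064785  0.58504639  0.44744815]
```

View pics/s24c.png

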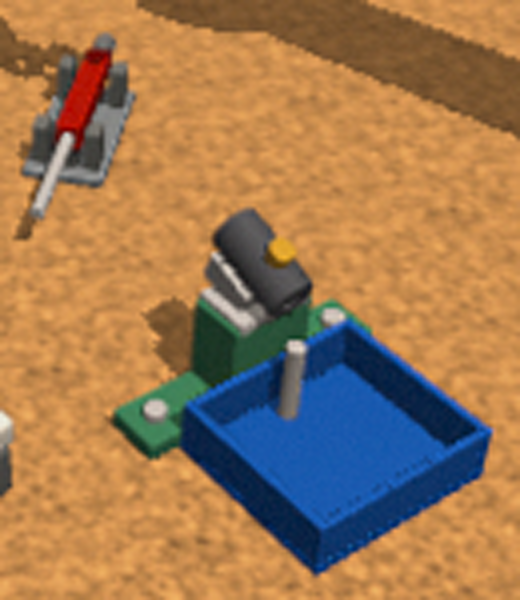

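The pin leans in the tray slightly differently than before, so I'll wait and check that it's at rest.

Request:
{"op": "arm_command", "data": {"increments": [0,0,0,0,0,0,0,0,0,0,0,0,0,0,0,0,0,0,0,0,0,0,0,0,0,0,0,0,0,0,0,0,0,0,0,0,0,0,0,0,0,0,0,0,0,0,0,0,0,0,0,0,0,0,0,0]}}

```text
clock: 28.22
position: [0.4681, -0.2698, 0.3025]
ee_rot: [0.656, -0.656, 0.265, -0.263]
contact_force: [-0.1, 0.2, 0.2]
width: 0.0851
```

Run:
```python
from h import *
a=load("s24")[0]
im,P=snap("s25","scene")
c=[cv2.resize(load(n)[0][195:285,370:445],None,fx=5,fy=5,interpolation=cv2.INTER_CUBIC) for n in("s24","s25")]
cv2.imwrite("pics/s25c.png",np.hstack(c))
print(np.abs(a.astype(int)-im)[205:250,375:400].max())
```

```text
28.23 [ 0.4681 -0.2698  0.3025] [-0.13  0.21  0.22] 0.0851 q [-0.65  0.3   1.74  0.    1.11  0.11]
18
```

View pics/s25c.png

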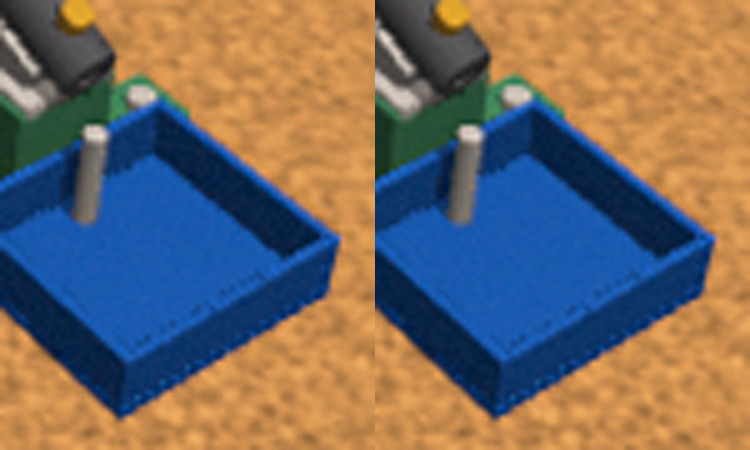

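Run:
```python
from rig import ticket
print(ticket.sign_off())
```

```text
the job is handed in; nothing more can be done
None
```

I slid the tray snug against the jig, drove the pin out into it with the punch, laid the punch back in its cradle, and handed the job in at about 28 s. The sign-off gives no verdict, so what follows is from my own last checks.

- **Tray:** contact with the jig showed as about 14 N at the end of the slide, and the last pictures still show it flat under the outlet.
- **Pushing the pin:** the punch met the pin about 11 mm inside the inlet. It took a steady 12–15 N to push it past the plunger, and the highest force I read was about 15 N. The fingers never came near the pin.
- **Pin:** it dropped into the tray, but it stands leaning on the jig-side wall instead of lying flat. Two pictures about 1 s apart show it at rest. I left it alone because its centre should still be within the height limit (about 23 mm against 27 mm).
- **Punch:** in the wrist view it lies in its cradle, about 2 mm from where it started.
- **Case, bottle and green bin:** they look unmoved in the top and scene pictures.
- **Disagreement between checks:** the wrist views and the tray contact disagreed by about 3 mm on where the jig face is. I used the wrist views to line up the punch, and it entered the bore without touching the rim.

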